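# Pack the specimen plates and fasten the case

## Task

Move the small metal pot that stands in front of the light box onto the square rubber mat. Slide the specimen plates, one at a time, along their channels over the front edge of the light box until they can be gripped, and stack all of them flat, one on another, squared up and centred on the plinth inside the open case. When all are in, shut the lid fully and then turn the turnbutton so that its arm points straight in over the lid; leave the other things on the bench where they are.

Things in the scene. Friction and masses are not known exactly. Their poses are not given: they have to be found in the camera images.
- plate1: loose dark metal plate, 100 mm (its x) by 50 mm (its y), 3 mm thick, about 45 g, flat in a channel of the light box, its x along the channel. Origin: centre of its underside. Two or three of the three plates are present (absent: None). The channel's strips keep fingers from its long sides; with about 36 mm of it over the light box's front edge they can be gripped there from above, across 50 mm
- plate2: loose dark metal plate, 100 mm (its x) by 50 mm (its y), 3 mm thick, about 45 g, flat in a channel of the light box, its x along the channel. Origin: centre of its underside. Two or three of the three plates are present (absent: None). The channel's strips keep fingers from its long sides; with about 36 mm of it over the light box's front edge they can be gripped there from above, across 50 mm
- plate3: loose dark metal plate, 100 mm (its x) by 50 mm (its y), 3 mm thick, about 45 g, flat in a channel of the light box, its x along the channel. Origin: centre of its underside. Two or three of the three plates are present (absent: None). The channel's strips keep fingers from its long sides; with about 36 mm of it over the light box's front edge they can be gripped there from above, across 50 mm
- board: fixed light box, 210 mm (x) by 210 mm (y), origin at the centre of its underside on the bench. White top 40 mm above the bench with three channels along its x, 54 mm wide, at its y = -70, 0 and 70 mm, parted by grey strips 4 mm high; both channel ends are open. Front edge, towards the robot: the face at its x = -105 mm. A plate lies in each of two or three channels
- case: fixed open-topped metal case, outside 140 mm (x) by 150 mm (y) by 56 mm high, walls and floor 5 mm, front (robot side) at its x = -70 mm. Origin at the centre of its underside. In the middle of its floor stands a white plinth 70 mm (x) by 36 mm (y), narrower than a plate, so that fingers have room on both long sides; plates are to lie with their length along the case's x
- plinth_top (a point): centre of the plinth's top face, 32 mm above the bench; axes as the case's. Fingertips that reach far below a held plate can catch the edges of the plates already stacked, so it is best held near the fingertips
- lid (a joint): lid angle: 0 shut, grows as it opens, 1.57 standing upright, starts open at 1.55 to 1.7, stop at 1.9. Stiff hinge (about 0.15 N m) that stays where it is left
- lid_hinge (a point): the lid's hinge line, middle, along the case's y at the rear (far, +x) top rim, at case x = +70 mm, 56.5 mm above the bench. The lid is a flat panel 140 mm long from the hinge, 150 mm wide, 6 mm thick with a grey frame and clear window; shut, it covers the rim and its top is 62.5 mm above the bench
- lid_edge (a point): middle of the lid's free edge, on its outer face (the face that is on top when shut)
- latch (a joint): turnbutton angle about the vertical, counter-clockwise from above: 0 when its arm points along the case's +x, in over the lid's front edge (fastened); starts swung aside at +1.3 to +1.65; stops at +-1.7. Stiff (0.04 N m), stays where it is left, does not block the lid
- latch_pivot (a point): the turnbutton's vertical pivot axis, in front of the case's front wall at case x = -84 mm, at the middle of the bar's height, 71 mm above the bench; x points along the arm. The turnbutton is a steel bar 12 mm wide and 14 mm high, its underside 64 mm above the bench (1.5 mm above the shut lid); it runs from 14 mm behind the pivot to 34 mm ahead of it
- latch_tip (a point): end of the turnbutton's arm, 34 mm from the pivot, at the middle of its height
- pot: loose plain metal pot with a closed flat top, round, 50 mm across and 30 mm high, about 120 g, upright on the bench close in front of the light box. Origin at the centre of its underside
- mat: fixed square pale grey rubber mat, 90 by 90 mm, 3 mm thick, on the bench at the left or right. Origin at the centre of its underside
- dishes: two stacked clear covered culture dishes, 88 mm across, 32 mm high together; bystander; origin at the centre of its underside
- wellplate: clear six-well plate 85 x 127 x 20 mm, lying flat; bystander; origin at the centre of its underside
- vial: small capped vial, 28 mm across and 45 mm high, upright between the light box and the case; bystander; origin at the centre of its underside
- washbottle: white bottle, 60 mm across, 110 mm high, upright; bystander; origin at the centre of its underside
- jar: amber jar, 70 mm across, 80 mm high, upright; bystander; origin at the centre of its underside
- tweezers: steel tweezers 116 mm long, lying flat, 8 mm high; bystander; origin at its middle, on the bench
Mind the look-alikes: they are no part of the job. What is shaped like the plate3 but purple is not meant.

How it is judged:
By the outcome, as a careful person would: the job done as asked, in the order asked, and still so for the second after the job is handed in, with the robot touching nothing.
Of plate1, plate2, plate3 only 2 to 3 are there at a start; the rules pass over those that are not, and their reading is None.
At some moment in a run one of pot may be knocked a few centimetres aside while the robot is not near it.
It also fails if it takes over 210 s, if anything falls off the work surface, if the arm or the gripper's body presses on something with over 40 N, if the wrist force passes 120 N, or if a joint passes its speed limit or range.

## Robot

A 7-joint arm with a two-finger parallel gripper is mounted at the origin on the work surface. World frame = base frame: x ahead of the robot, y to its left, z up, the work surface at z = 0. Lengths are in m, angles in rad, forces in N, time in s.
With the tool pointing down it reaches from about 0.425 to 0.875 m from the base axis. Payload 9.9 kg.
Tool frame: the origin (TCP) lies on the centre line of the jaws, within the pads' length; the fingertips stand 11 mm ahead of it and the grasp point (between the pads) lies 8 mm behind it (bot.nose_length is the z of the fingertips in the tool frame, in m); z points along the fingers, y is the line along which they close (so a half turn about z gives the same grasp; the last joint's range is limited). The gripper opens to 85 mm and grips with 20 to 120 N. Pads are 22 mm wide; open, the fingers measure 114 mm over their backs; the gripper's body (76 mm by 85 mm) begins 54 mm behind the grasp point. The pads swing forward as they close: fully open they stand 13 mm farther back than shut.
Start: joints at [-1.225, 0.576, 0.025, 1.437, -0.015, 1.129, -0.057], TCP at [0.281, 0.614, 0.242] pointing down, gripper open.
Joint ranges: [-2.76, 2.76], [-0.34, 2.15], [-1.52, 1.57], [0.19, 2.46], [-1.09, 4.23], [0.17, 1.99], [-2.82, 2.82]. Speed limits (rad/s): [2.22, 2.22, 3.01, 3.01, 3.14, 3.14, 3.14].

## Interface

Orientations are given as a unit quaternion [w, x, y, z].
In Python, from station import status, grab_frame, bot gives the robot as it stands.
- The arm moves only by the tool apply_moves, never from a script. Its argument "deltas" is a list that holds one entry, the list of rows, each a list of 5 numbers: the shift along the tool's x, y, z normalised to -1 to 1, where 1 is 150 mm, then the turn about the tool's z normalised to -1 to 1, where 1 is pi rad, then the finger opening in mm, from 0 to 85.4. In form: [[[tx, ty, tz, spin, claw], ...]]. A call has 1 to 12 rows; each row shifts and turns the commanded pose from where the row before left it, along the tool's axes as they then stand; what a row does not reach is not made up. A row lasts 1/12 s, in which the tool goes at most 41.7 mm and 7.16 degrees, less where a joint would pass 70% of its speed; a pose out of reach is approached as far as the arm can. A call with a number of a shift or a turn outside -1 to 1 is refused whole. A call with a gripper value outside its range is refused whole. The fingers move at their own pace and stop on an object; "force" is the grip in N (left out, the last holds). Time passes only in rows, so rows that do not move let the fingers close. It gives the time, the measured TCP pose, the force, the opening and the grip force at its end, in the units of the state.
- status.read_state(): the state, without advancing time (a new reading comes with each control period).
- grab_frame(name): name is "side" or "top"; returns a dict with "img" (480x640x3 uint8, blue, green, red), "depth" (480x640 float32, m along the optical axis (not along the pixel's ray), 0 where there is no reading), "K" (3x3 intrinsics, pixels), "xyz" and "attitude" of the camera in the world. Camera axes: x right, y up, looking along -z (the intrinsics and any distortion apply to the point x, -y, -z); pixel columns grow to the right and rows downward; lengths in m; the calibration is good to about 2 mm. A picture is of the moment at which its call begins.
- bot.hand_in(): hands the job in; it is judged then, once.
The state is a dict: "clock": time; "joint_positions": joint angles; "qvel": joint speeds; "tau": joint torques, N m; "ee_pos": TCP position; "ee_rot": TCP orientation; "force": force on the tool from outside, world axes, zero at the start; "wrist_torque": the same for the moment, N m; "grip_width": opening from 0.0 (shut) to 1.0 (fully open); "grip_force": force on a finger pad.
Only numpy, scipy, OpenCV 4.12 (cv2) and the standard library are available. Lean on these libraries where they do the work, as an engineer would, in place of code of your own. Each camera call takes 0.05 s, during which the arm holds its last target. There are 200 camera calls.

## Working session

There is one attempt and no reset: what is moved stays moved. The work goes in short steps, Python scripts to look and compute and a tool call to move; the robot and the scene stay as the last step left them, time stands still between calls to the robot, and variables do not carry over. Pictures are saved under pics/ and viewed, at most 15 in all, crops included, and the job is handed in when it is done.

Besides the shell and the picture viewer there is one more tool, called after "Emit:" as name(argument=value, ...), one argument or row to a line, values as JSON. apply_moves: Moves the arm, as the interface text tells. Its arguments: {"type":"object","properties":{"deltas":{"type":"array","items":{"type":"array","items":{"type":"array","items":{"type":"number"}}}},"force":{"type":"number"}},"required":["deltas"]}

```bash
ls; mkdir -p pics
cat > h.py <<'E'
import numpy as np, cv2
from scipy.spatial.transform import Rotation as R
from station import status, grab_frame, bot
def rot(q): return R.from_quat([q[1],q[2],q[3],q[0]]).as_matrix()
def pts(f):
    d=f["depth"]; K=f["K"]; v,u=np.mgrid[0:480,0:640]
    p=np.stack([(u-K[0][2])/K[0][0]*d,-(v-K[1][2])/K[1][1]*d,-d],-1)
    return p@rot(f["attitude"]).T+np.array(f["xyz"])
def ray(f,uv,z):
    K=np.array(f["K"]); uv=np.atleast_2d(uv).astype(float)
    d=np.stack([(uv[:,0]-K[0,2])/K[0,0],-(uv[:,1]-K[1,2])/K[1,1],-np.ones(len(uv))],-1)@rot(f["attitude"]).T
    o=np.array(f["xyz"]); return o+d*((z-o[2])/d[:,2])[:,None]
E
python3 - <<'E'
from h import *
s=status.read_state(); print(s)
for n in("top","side"):
    f=grab_frame(n); cv2.imwrite(f"pics/{n}0.png",f["img"]); print(n,f["K"],f["xyz"],f["attitude"],[k for k in f])
E
```

```text
pics
{'clock': 0.0, 'joint_positions': array([-1.22479287,  0.57656226,  0.0248071 ,  1.43790631, -0.01502337,
        1.12898256, -0.05650165]), 'qvel': array([-0.0004654 , -0.00054526,  0.00023712, -0.00052414,  0.00066786,
       -0.00074157, -0.00032832]), 'tau': array([ 8.18018470e-04, -7.65747929e+01,  2.25100033e+00, -2.85966396e+01,
        1.53616728e-02,  1.29318368e-02,  6.75313390e-05]), 'ee_pos': array([0.28105551, 0.61323103, 0.24142213]), 'ee_rot': array([-1.55454605e-04,  2.13225218e-01,  9.77002715e-01, -8.22987166e-04]), 'force': array([-1.10336239,  0.27334025, -0.11752553]), 'wrist_torque': array([-0.02160417, -0.02549026,  0.03009208]), 'grip_force': 0.0, 'grip_width': 1.0018102603983292}
top [[550.9590603    0.         325.32693488]
 [  0.         550.9590603  237.7733484 ]
 [  0.           0.           1.        ]] [ 0.4407066  -0.02788063  1.50082983] [ 0.71480415  0.02395934 -0.03418604 -0.69807757] ['img', 'depth', 'K', 'xyz', 'attitude']
side [[596.10250779   0.         317.31327581]
 [  0.         596.10250779 237.01909635]
 [  0.           0.           1.        ]] [ 0.16233778 -1.05530747  0.86233601] [ 0.8786384   0.43893851 -0.07662493 -0.17162797] ['img', 'depth', 'K', 'xyz', 'attitude']
```

View pics/top0.png

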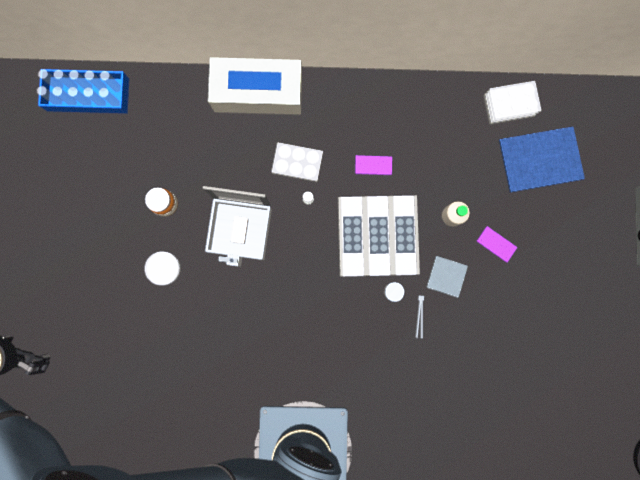

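View pics/side0.png

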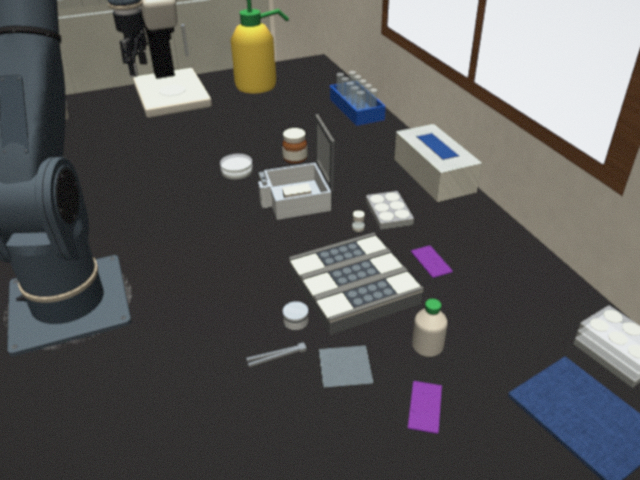

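The top view shows three plates at about (353,234), (379,235) and (405,234). The pot is at (395,292), the mat at (447,277), the case at (238,230) with its lid upright at the rear, and the latch at (232,260) swung to the left. The purple plates are decoys.

```bash
cat > m.py <<'E'
from h import *
f=grab_frame("top"); P=pts(f); im=f["img"].astype(int); mx=im.max(2); mn=im.min(2)
def roi(x0,x1,y0,y1):
    m=np.zeros((480,640),bool); m[y0:y1,x0:x1]=1; return m
def rect(m,z,name):
    m=m.astype(np.uint8); n,l,st,c=cv2.connectedComponentsWithStats(m); k=1+np.argmax(st[1:,4])
    v,u=np.nonzero(l==k); w=ray(f,np.stack([u,v],1),z)[:,:2].astype(np.float32)
    (cx,cy),(a,b),t=cv2.minAreaRect(w); print(name,"n",len(w),"c %.4f %.4f size %.4f %.4f ang %.2f"%(cx,cy,a,b,t),"mean",w.mean(0).round(4))
if __name__=="__main__":
    print("bench z",np.median(P[330:400,450:600,2]), "board z",np.median(P[200:212,345:362,2]))
    rect(roi(325,435,185,285)&(mx>110),.04,"board")
    rect(roi(325,435,185,285)&(P[...,2]>.025),.04,"board depth")
    for i,u in enumerate((353,379,405)): rect(roi(u-11,u+12,208,262)&(mx<150),.043,f"plate{i}")
    rect(roi(420,475,250,305)&(mx>100),.003,"mat")
    rect(roi(380,410,279,306)&(mx>110),.03,"pot")
    rect(roi(195,280,198,275)&(mx>110)&(P[...,2]<.075),.056,"case")
    rect(roi(225,255,212,250)&(mn>225),.032,"plinth")
    rect(roi(195,280,175,210)&(P[...,2]>.10),.12,"lid")
    cv2.imwrite("pics/case1.png",cv2.resize(f["img"][180:290,190:290],None,fx=5,fy=5,interpolation=cv2.INTER_CUBIC))
    np.set_printoptions(suppress=True,linewidth=200,precision=3)
    print((P[252:268:2,220:244:2,2]*1000).astype(int))
E
python3 m.py
```

```text
bench z 0.0013487865867098936 board z 0.04036911566856172
board n 6448 c 0.5716 -0.1886 size 0.2153 0.2139 ang 2.61 mean [ 0.5712 -0.1885]
board depth n 6230 c 0.5730 -0.1888 size 0.2114 0.2115 ang 2.61 mean [ 0.5719 -0.1887]
plate0 n 259 c 0.5717 -0.1184 size 0.0936 0.0427 ang 1.16 mean [ 0.5708 -0.1181]
plate1 n 243 c 0.5729 -0.1877 size 0.0936 0.0461 ang 2.85 mean [ 0.5712 -0.1869]
plate2 n 266 c 0.5751 -0.2582 size 0.0940 0.0455 ang 0.72 mean [ 0.5742 -0.2565]
mat n 1166 c 0.4676 -0.3810 size 0.0930 0.0933 ang 73.43 mean [ 0.4674 -0.3812]
pot n 331 c 0.4232 -0.2339 size 0.0504 0.0535 ang 1.29 mean [ 0.4231 -0.2343]
case n 3399 c 0.5674 0.1846 size 0.1573 0.1736 ang 83.40 mean [0.5766 0.1839]
plinth n 1101 c 0.5761 0.1821 size 0.1000 0.0775 ang 1.93 mean [0.5761 0.1826]
lid n 524 c 0.6596 0.1827 size 0.1687 0.0223 ang 83.25 mean [0.6599 0.1814]
[[55 52 59 56 59  9  5  1  0  4  9  7]
 [ 5 -1 -4 19 65 53 53 57 57 56 54 58]
 [75  1 -2  7 63 58 64 60 64 60 37 36]
 [80 82 82 82 78 78 80 81 75 69 30 -3]
 [78 79 78 79 78 83 82 76 77 61 30  0]
 [ 0  1 -2  0 56 61 72 79 78 55 20  0]
 [-4 -5  1  0 40 62 57 69 64 54 18  0]
 [ 0  0  4  0  1  0  0  4 -2 -3  3  0]]
```

View pics/case1.png

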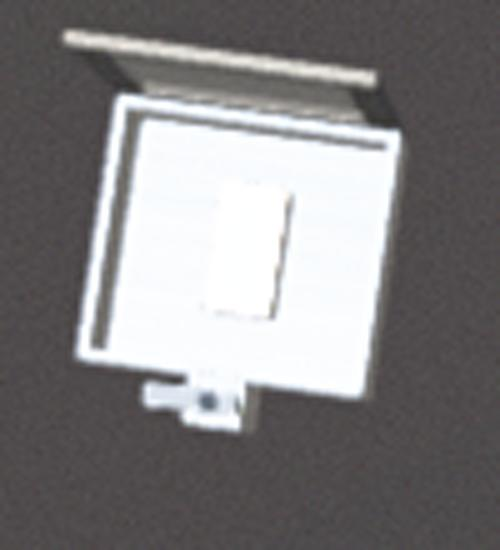

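The crop shows the case outline, the plinth's corners and the latch pivot at crop (208,400). The latch arm points to +y. Next I work out the case pose and a move helper.

```bash
cat > go.py <<'E'
from h import *
import sys
# usage: go.py x y z yaw_of_tool_y_deg  -> spin needed and shift in tool units AFTER the spin
x,y,z,a=map(float,sys.argv[1:5]); s=status.read_state(); M=rot(s["ee_rot"])
cur=np.degrees(np.arctan2(M[1,1],M[0,1])); d=(a-cur+90)%180-90
ty=np.radians(cur+d); Y=np.array([np.cos(ty),np.sin(ty),0]); Z=np.array([0,0,-1]); X=np.cross(Y,Z)
t=np.array([x,y,z])-s["ee_pos"]; k=np.array([t@X,t@Y,t@Z])
print("t %.2f pos"%s["clock"],s["ee_pos"].round(4),"ydeg %.2f"%cur,"tilt",(M[:2,2]*1000).round(1),"f",s["force"].round(1),"w %.3f g %.1f"%(s["grip_width"],s["grip_force"]))
print("spin units %.4f (rows>=%d)"%(-d/180,np.ceil(abs(d)/7.1)),"shift units",(k/.15).round(4),"rows>=%.1f"%(np.linalg.norm(k)/.0417))
E
python3 - <<'E'
from h import *
f=grab_frame("top"); 
def W(c,z): return ray(f,(np.array(c)+.5)/5-.5+np.array([190,180]),z)[:,:2]
C=W([(78,355),(118,95),(402,132),(365,398)],.056); print(C.round(4), C.mean(0).round(4))
e=lambda a,b:np.degrees(np.arctan2(*(b-a)[::-1]))
print(e(C[0],C[1]),e(C[3],C[2]),e(C[3],C[0])-90,e(C[2],C[1])-90)
Q=W([(207,312),(222,183),(292,190),(277,318)],.032); print("plinth",Q.mean(0).round(4))
print("pivot",W([(208,400)],.078),"armend",W([(145,395)],.078)); print(bot.nose_length,[a for a in dir(bot) if a[0]!='_'])
E
python3 go.py .43 .614 .242 90
```

```text
[[0.5187 0.2662]
 [0.6566 0.2508]
 [0.6407 0.1006]
 [0.4998 0.1155]] [0.5789 0.1833]
-6.384448151478528 -6.059324457596598 -7.166871127802281 -6.042926217847878
plinth [0.578 0.182]
pivot [[0.49594648 0.19403265]] armend [[0.49775389 0.22649204]]
0.011 ['IKError', 'hand_in', 'nose_length']
t 0.20 pos [0.2811 0.6134 0.2418] ydeg 65.38 tilt [-0.4 -1. ] f [-0.3  0.1 -0.7] w 0.998 g 0.0
spin units -0.1368 (rows>=4) shift units [-0.9924  0.0041 -0.0015] rows>=3.6
```

Emit:
apply_moves(
  deltas=[
    [[0,0,0,-0.034,85],[0,0,0,-0.034,85],[0,0,0,-0.034,85],[0,0,0,-0.034,85],[-0.25,0,0,0,85],[-0.25,0,0,0,85],[-0.25,0,0,0,85],[-0.2,0,0,0,85],[0,-0.27,0,0,85],[0,-0.27,0,0,85],[0,-0.27,0,0,85],[0,-0.27,0,0,85]],
  ],
)

```text
clock: 1.2
ee_pos: [0.4232, 0.4492, 0.2415]
ee_rot: [-0.0, 0.001, 1.0, -0.0]
force: [1.4, 0.9, 1.2]
grip_width: 0.997
grip_force: 0.0
```

Emit:
apply_moves(
  deltas=[
    [[0,-0.27,0,0,85],[0,-0.27,0,0,85],[0,-0.27,0,0,85],[0,-0.27,0,0,85],[0,-0.27,0,0,85],[0,-0.27,0,0,85],[0,-0.27,0,0,85],[0,-0.27,0,0,85],[0,-0.27,0,0,85],[0,-0.27,0,0,85],[0,-0.27,0,0,85],[0,-0.27,0,0,85]],
  ],
)

```text
clock: 2.2
ee_pos: [0.4216, -0.0366, 0.2425]
ee_rot: [0.0, 0.001, 1.0, 0.0]
force: [1.3, -0.7, -1.2]
grip_width: 0.992
grip_force: 0.0
```

```bash
python3 m.py | grep -E "pot|mat|plate"; python3 go.py .4232 -.234 .10 92.6
```

```text
plate0 n 253 c 0.5717 -0.1183 size 0.0936 0.0427 ang 1.16 mean [ 0.5711 -0.118 ]
plate1 n 229 c 0.5720 -0.1877 size 0.0919 0.0460 ang 2.85 mean [ 0.5696 -0.1862]
plate2 n 262 c 0.5752 -0.2582 size 0.0940 0.0455 ang 0.72 mean [ 0.5742 -0.2567]
mat n 1171 c 0.4678 -0.3813 size 0.0937 0.0932 ang 73.70 mean [ 0.4675 -0.3812]
pot n 329 c 0.4232 -0.2339 size 0.0504 0.0535 ang 1.29 mean [ 0.423  -0.2343]
t 2.25 pos [ 0.4211 -0.0448  0.2426] ydeg 89.39 tilt [ 0.4 -3.7] f [-0.9 -8.   0.1] w 0.994 g 0.0
spin units -0.0178 (rows>=1) shift units [ 0.0429 -1.2606  0.9507] rows>=5.7
```

Emit:
apply_moves(
  deltas=[
    [[0.043,-0.252,0,-0.018,85],[0,-0.252,0,0,85],[0,-0.252,0,0,85],[0,-0.252,0,0,85],[0,-0.252,0,0,85],[0,0,0.25,0,85],[0,0,0.25,0,85],[0,0,0.25,0,85],[0,0,0.15,0,85],[0,0,0,0,85],[0,0,0,0,85]],
  ],
)

```text
clock: 3.17
ee_pos: [0.4233, -0.2232, 0.1069]
ee_rot: [-0.001, -0.027, 1.0, 0.001]
force: [0.4, 0.1, -0.3]
grip_width: 0.997
grip_force: 0.0
```

```bash
python3 go.py .4232 -.234 .020 92.6
```

```text
t 3.17 pos [ 0.4233 -0.2232  0.1069] ydeg 93.09 tilt [-2.4  1. ] f [ 0.4  0.1 -0.3] w 0.997 g 0.0
spin units 0.0027 (rows>=1) shift units [ 0.0037 -0.0722  0.5792] rows>=2.1
```

Emit:
apply_moves(
  deltas=[
    [[0.004,-0.072,0.1,0.0,85],[0,0,0.16,0,85],[0,0,0.16,0,85],[0,0,0.1,0,85],[0,0,0.06,0,85],[0,0,0,0,85],[0,0,0,0,40],[0,0,0,0,40],[0,0,0,0,40],[0,0,0,0,40],[0,0,0,0,40],[0,0,0,0,40]],
  ],
  force=40,
)

```text
clock: 4.17
ee_pos: [0.4245, -0.2347, 0.0218]
ee_rot: [0.001, -0.027, 1.0, -0.001]
force: [-1.2, 1.1, 10.9]
grip_width: 0.567
grip_force: 39.4
```

Emit:
apply_moves(
  deltas=[
    [[0,0,0,0,40],[0,0,0,0,40],[0,0,-0.1,0,40],[0,0,-0.2,0,40],[0,0,-0.1,0,40],[0,0,0,0,40],[0,0,0,0,40]],
  ],
)

```text
clock: 4.75
ee_pos: [0.4245, -0.2346, 0.0815]
ee_rot: [0.001, -0.027, 1.0, -0.001]
force: [0.4, 0.3, -1.4]
grip_width: 0.567
grip_force: 42.1
```

```bash
python3 go.py .4676 -.381 .0245 92.6
```

```text
t 4.75 pos [ 0.4245 -0.2346  0.0815] ydeg 93.10 tilt [ 2.8 -1.1] f [ 0.4  0.3 -1.4] w 0.567 g 42.1
spin units 0.0028 (rows>=1) shift units [-0.243  -0.9883  0.3801] rows>=3.9
```

Emit:
apply_moves(
  deltas=[
    [[-0.049,-0.198,0,0,40],[-0.049,-0.198,0,0,40],[-0.049,-0.198,0,0,40],[-0.049,-0.198,0,0,40],[-0.049,-0.198,0,0,40],[0,0,0,0,40],[0,0,0.16,0,40],[0,0,0.1,0,40],[0,0,0.06,0,40],[0,0,0.03,0,40],[0,0,0.015,0,40],[0,0,0,0,40]],
  ],
)

```text
clock: 5.75
ee_pos: [0.468, -0.3802, 0.0255]
ee_rot: [-0.0, -0.027, 1.0, 0.0]
force: [-0.1, -0.2, -0.5]
grip_width: 0.568
grip_force: 42.2
```

```bash
python3 go.py .4676 -.381 .0245 92.6
```

```text
t 5.75 pos [ 0.468  -0.3802  0.0255] ydeg 93.10 tilt [-0.8  0.7] f [-0.1 -0.2 -0.5] w 0.568 g 42.2
spin units 0.0028 (rows>=1) shift units [ 0.0032 -0.0053  0.0069] rows>=0.0
```

Emit:
apply_moves(
  deltas=[
    [[0,0,0,0,85],[0,0,0,0,85],[0,0,0,0,85],[0,0,0,0,85],[0,0,0,0,85],[0,0,-0.1,0,85],[0,0,-0.25,0,85],[0,0,-0.25,0,85],[0,0,-0.22,0,0],[0,0,0,0,0]],
  ],
)

```text
clock: 6.58
ee_pos: [0.4709, -0.383, 0.1552]
ee_rot: [0.004, -0.027, 1.0, -0.003]
force: [1.3, -1.3, -0.6]
grip_width: 0.743
grip_force: 0.0
```

```bash
python3 m.py | grep -E "mat|plate|board"
python3 - <<'E'
from m import *
m=roi(420,475,250,305)&(P[...,2]>.02)&(P[...,2]<.05); 
rect(m,.033,"pot")
E
python3 go.py .648 -.2553 .08 92.6
```

```text
bench z 0.004537495278027492 board z 0.039892442604698486
board n 6452 c 0.5720 -0.1887 size 0.2158 0.2141 ang 2.50 mean [ 0.5711 -0.1885]
board depth n 6232 c 0.5719 -0.1878 size 0.2133 0.2137 ang 2.61 mean [ 0.572  -0.1887]
plate0 n 250 c 0.5717 -0.1183 size 0.0936 0.0427 ang 1.16 mean [ 0.5708 -0.1183]
plate1 n 232 c 0.5729 -0.1877 size 0.0936 0.0460 ang 2.85 mean [ 0.5716 -0.1871]
plate2 n 258 c 0.5751 -0.2582 size 0.0940 0.0455 ang 0.72 mean [ 0.5746 -0.2569]
mat n 970 c 0.4677 -0.3809 size 0.0933 0.0933 ang 73.50 mean [ 0.4661 -0.3754]
pot n 105 c 0.4673 -0.3740 size 0.0486 0.0415 ang 4.06 mean [ 0.4653 -0.3749]
t 6.68 pos [ 0.4691 -0.3811  0.1501] ydeg 93.10 tilt [ 2.7 -1.9] f [ 0.4  0.7 -1. ] w 0.568 g 0.0
spin units 0.0028 (rows>=1) shift units [-1.2296  0.7838  0.4673] rows>=5.5Traceback (most recent call last):
  File "m.py", line 15, in <module>
    rect(roi(380,410,279,306)&(mx>110),.03,"pot")
    ~~~~^^^^^^^^^^^^^^^^^^^^^^^^^^^^^^^^^^^^^^^^^
  File "m.py", line 6, in rect
    m=m.astype(np.uint8); n,l,st,c=cv2.connectedComponentsWithStats(m); k=1+np.argmax(st[1:,4])
                                                                            ~~~~~~~~~^^^^^^^^^^
    return _wrapfunc(a, 'argmax', axis=axis, out=out, **kwds)
    return bound(*args, **kwds)
ValueError: attempt to get argmax of an empty sequence
```

Emit:
apply_moves(
  deltas=[
    [[-0.205,0.131,0,0.003,0],[-0.205,0.131,0,0,0],[-0.205,0.131,0,0,0],[-0.205,0.131,0,0,0],[-0.205,0.131,0,0,0],[-0.205,0.13,0,0,0],[0,0,0,0,0],[0,0,0.2,0,0],[0,0,0.2,0,0],[0,0,0.1,0,0],[0,0,0,0,0],[0,0,0,0,0]],
  ],
)

```text
clock: 7.68
ee_pos: [0.6461, -0.2542, 0.0717]
ee_rot: [-0.002, -0.022, 1.0, 0.001]
force: [0.2, -0.9, 0.1]
grip_width: -0.003
grip_force: 0.0
```

```bash
python3 go.py .648 -.2553 .0523 92.6
```

```text
t 7.68 pos [ 0.6461 -0.2542  0.0717] ydeg 92.55 tilt [-3.5  1.1] f [ 0.2 -0.9  0.1] w -0.003 g 0.0
spin units -0.0003 (rows>=1) shift units [-0.0123 -0.0079  0.1294] rows>=0.5
```

Emit:
apply_moves(
  deltas=[
    [[-0.012,-0.008,0.05,0,0],[0,0,0.05,0,0],[0,0,0.03,0,0],[0,0,0,0,0],[0,0,0,0,0],[0,0,0,0,0]],
  ],
)

```text
clock: 8.18
ee_pos: [0.6493, -0.2557, 0.0545]
ee_rot: [0.0, -0.022, 1.0, -0.0]
force: [-0.4, 0.4, -0.4]
grip_width: -0.002
grip_force: 0.0
```

```bash
python3 go.py .5442 -.260 .0523 92.6
```

```text
t 8.18 pos [ 0.6493 -0.2557  0.0545] ydeg 92.55 tilt [ 0.6 -0.2] f [-0.4  0.4 -0.4] w -0.002 g 0.0
spin units -0.0003 (rows>=1) shift units [0.7015 0.0034 0.0146] rows>=2.5
```

Emit:
apply_moves(
  deltas=[
    [[0,0,0.014,0,0],[0,0,0,0,0],[0,0,0,0,0],[0.03,0,0,0,0],[0.04,0,0,0,0],[0.06,0,0,0,0],[0.06,0,0,0,0],[0.06,0,0,0,0],[0,0,0,0,0],[0,0,0,0,0]],
  ],
)

```text
clock: 9.02
ee_pos: [0.611, -0.2576, 0.0522]
ee_rot: [-0.0, -0.022, 1.0, -0.0]
force: [0.4, 0.3, -0.7]
grip_width: 0.0
grip_force: 0.0
```

```bash
python3 go.py .5442 -.260 .0523 92.6
python3 - <<'E'
from m import *
cv2.imwrite("pics/push1.png",cv2.resize(f["img"][170:330,320:440],None,fx=4,fy=4,interpolation=cv2.INTER_CUBIC))
g=grab_frame("side"); cv2.imwrite("pics/push1s.png",cv2.resize(g["img"][210:340,270:440],None,fx=4,fy=4,interpolation=cv2.INTER_CUBIC))
E
```

```text
t 9.02 pos [ 0.611  -0.2576  0.0522] ydeg 92.50 tilt [-0.2 -0.1] f [ 0.4  0.3 -0.7] w 0.000 g 0.0
spin units -0.0005 (rows>=1) shift units [ 0.4454  0.0045 -0.0005] rows>=1.6
```

View pics/push1s.png

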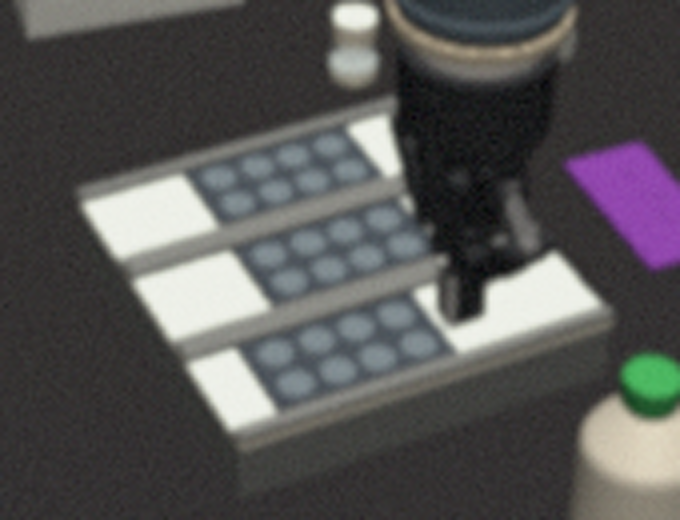

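The side crop shows the near plate being pushed squarely towards the front edge, with the fingertips behind its far end at crop (460,310). I'll keep pushing.

Emit:
apply_moves(
  deltas=[
    [[0.05,0,0,0,0],[0.06,0,0,0,0],[0.06,0,0,0,0],[0.06,0,0,0,0],[0.06,0,0,0,0],[0.06,0,0,0,0],[0.05,0,0,0,0],[0.02,0,0,0,0],[0,0,0,0,0],[0,0,0,0,0]],
  ],
)

```text
clock: 9.95
ee_pos: [0.5488, -0.2601, 0.052]
ee_rot: [0.0, -0.022, 1.0, 0.0]
force: [-0.3, -0.3, 0.4]
grip_width: 0.005
grip_force: 0.0
```

```bash
python3 go.py .5442 -.260 .0523 92.6
cat > ov.py <<'E'
from m import *
import sys
# channel centre line overhang: plate bottom-front edge from both views' grey level along the channel
cy=float(sys.argv[1]); c=np.array([.572,-.1887]); a=np.radians(2.6); e=np.array([np.cos(a),np.sin(a)]); n=np.array([-e[1],e[0]])
def prof(f,z,offs,s):
    K=np.array(f["K"]); out=[]
    for o in offs:
        w=np.c_[c+np.outer(s,e)+n*(cy+o),np.full(len(s),z)]
        p=(w-f["xyz"])@rot(f["attitude"]); uv=np.c_[K[0,2]+K[0,0]*p[:,0]/-p[:,2],K[1,2]-K[1,1]*p[:,1]/-p[:,2]].astype(np.float32)
        out.append(cv2.remap(f["img"],uv[None,:,0],uv[None,:,1],cv2.INTER_LINEAR)[0].astype(float).mean(1))
    return np.mean(out,0)
s=np.arange(-.16,-.09,.002)
for nm in("top","side"):
    g=grab_frame(nm); print(nm,list(zip((s*1000).astype(int).tolist(),prof(g,.043,np.arange(-.018,.019,.003),s).astype(int).tolist())))
    cv2.imwrite(f"pics/ov_{nm}.png",cv2.resize(g["img"][(170,210)[nm=="side"]:330,(320,250)[nm=="side"]:440],None,fx=4,fy=4,interpolation=cv2.INTER_CUBIC))
E
python3 ov.py -.07
```

```text
t 9.95 pos [ 0.5488 -0.2601  0.052 ] ydeg 92.55 tilt [0.2 0. ] f [-0.3 -0.3  0.4] w 0.005 g 0.0
spin units -0.0003 (rows>=1) shift units [ 0.0305  0.0023 -0.0019] rows>=0.1
top [(-160, 117), (-158, 117), (-156, 118), (-154, 118), (-152, 118), (-150, 117), (-148, 117), (-146, 116), (-144, 116), (-142, 116), (-139, 116), (-137, 115), (-135, 115), (-133, 114), (-131, 114), (-129, 112), (-127, 111), (-125, 110), (-123, 109), (-121, 108), (-119, 106), (-117, 104), (-115, 101), (-113, 98), (-111, 94), (-109, 90), (-107, 89), (-105, 87), (-103, 83), (-101, 77), (-99, 77), (-97, 75), (-95, 73), (-93, 72), (-91, 73)]
side [(-160, 50), (-158, 50), (-156, 49), (-154, 49), (-152, 49), (-150, 49), (-148, 49), (-146, 50), (-144, 50), (-142, 50), (-139, 54), (-137, 67), (-135, 78), (-133, 86), (-131, 92), (-129, 104), (-127, 116), (-125, 123), (-123, 127), (-121, 128), (-119, 128), (-117, 125), (-115, 118), (-113, 106), (-111, 94), (-109, 91), (-107, 98), (-105, 110), (-103, 121), (-101, 126), (-99, 129), (-97, 128), (-95, 126), (-93, 122), (-91, 112)]
```

View pics/ov_side.png

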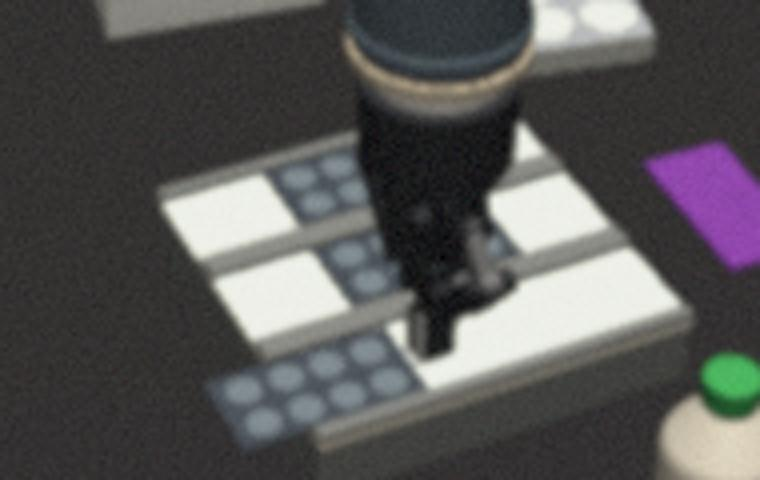

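The plate's front edge overhangs by about 33 mm, at crop (210,385) to (245,450). I'll push about 4.5 mm more, back off and go to the front.

Emit:
apply_moves(
  deltas=[
    [[0.015,0,0,0,0],[0.015,0,0,0,0],[0,0,0,0,0],[0,0,0,0,0],[-0.06,0,0,0,0],[-0.04,0,0,0,70],[0,0,-0.2,0,70],[0,0,-0.2,0,70],[0.2,0,0,0,70],[0.2,0,0,0,70],[0.2,0,0,0,70],[0,0,0,0,70]],
  ],
)

```text
clock: 11.1
ee_pos: [0.4638, -0.2643, 0.1121]
ee_rot: [-0.002, -0.021, 1.0, 0.0]
force: [-0.0, -0.0, 0.3]
grip_width: 0.82
grip_force: 0.0
```

```bash
python3 go.py .4503 -.2643 .047 92.6; python3 ov.py -.07 | grep side
```

```text
t 11.10 pos [ 0.4638 -0.2643  0.1121] ydeg 92.35 tilt [-4.4  0.4] f [-0.  -0.   0.3] w 0.820 g 0.0
spin units -0.0014 (rows>=1) shift units [0.09   0.0042 0.4339] rows>=1.6
side [(-160, 50), (-158, 49), (-156, 50), (-154, 50), (-152, 49), (-150, 50), (-148, 49), (-146, 49), (-144, 52), (-142, 61), (-139, 74), (-137, 83), (-135, 89), (-133, 100), (-131, 113), (-129, 122), (-127, 127), (-125, 129), (-123, 128), (-121, 127), (-119, 122), (-117, 113), (-115, 99), (-113, 90), (-111, 93), (-109, 105), (-107, 117), (-105, 125), (-103, 128), (-101, 128), (-99, 127), (-97, 124), (-95, 116), (-93, 105), (-91, 95)]
```

Emit:
apply_moves(
  deltas=[
    [[0.06,0.003,0,-0.001,70],[0.03,0,0.1,0,70],[0,0,0.15,0,70],[0,0,0.1,0,70],[0,0,0.06,0,70],[0,0,0.02,0,70],[0,0,0,0,70],[0,0,0,0,70]],
  ],
)

```text
clock: 11.92
ee_pos: [0.4563, -0.2639, 0.0478]
ee_rot: [0.0, -0.024, 1.0, -0.0]
force: [-0.7, -0.6, -0.0]
grip_width: 0.821
grip_force: 0.0
```

```bash
python3 go.py .4503 -.2643 .047 92.6
```

```text
t 11.92 pos [ 0.4563 -0.2639  0.0478] ydeg 92.75 tilt [ 0.5 -0.2] f [-0.7 -0.6 -0. ] w 0.821 g 0.0
spin units 0.0008 (rows>=1) shift units [ 0.0399 -0.0008  0.0054] rows>=0.1
```

Emit:
apply_moves(
  deltas=[
    [[0.04,0,0.005,0,70],[0,0,0,0,70],[0,0,0,0,70],[0,0,0,0,45],[0,0,0,0,45],[0,0,0,0,45],[0,0,0,0,45],[0,0,0,0,45],[0,0,0,0,45],[0,0,0,0,45]],
  ],
  force=40,
)

```text
clock: 12.75
ee_pos: [0.45, -0.2642, 0.0469]
ee_rot: [0.0, -0.024, 1.0, -0.0]
force: [0.3, -0.6, 5.5]
grip_width: 0.563
grip_force: 40.6
```

Emit:
apply_moves(
  deltas=[
    [[0,0,0,0,45],[0,0,-0.03,0,45],[0,0,-0.06,0,45],[0,0,-0.12,0,45],[0,0,-0.12,0,45],[0,0,-0.12,0,45],[0,0,-0.1,0,45],[0,0,0,0,45],[0,0,0,0,45]],
  ],
)

```text
clock: 13.5
ee_pos: [0.4502, -0.2642, 0.1302]
ee_rot: [0.001, -0.024, 1.0, -0.0]
force: [-0.1, -0.6, -0.5]
grip_width: 0.56
grip_force: 41.4
```

```bash
python3 go.py .4503 -.2643 .13 92.6;  python3 - <<'E'
from h import *
g=grab_frame("side"); cv2.imwrite("pics/hold1.png",cv2.resize(g["img"][180:360,240:440],None,fx=3,fy=3,interpolation=cv2.INTER_CUBIC))
E
```

```text
t 13.50 pos [ 0.4502 -0.2642  0.1302] ydeg 92.74 tilt [ 1.7 -0.8] f [-0.1 -0.6 -0.5] w 0.560 g 41.4
spin units 0.0008 (rows>=1) shift units [-0.0007 -0.0006  0.0013] rows>=0.0
```

View pics/hold1.png

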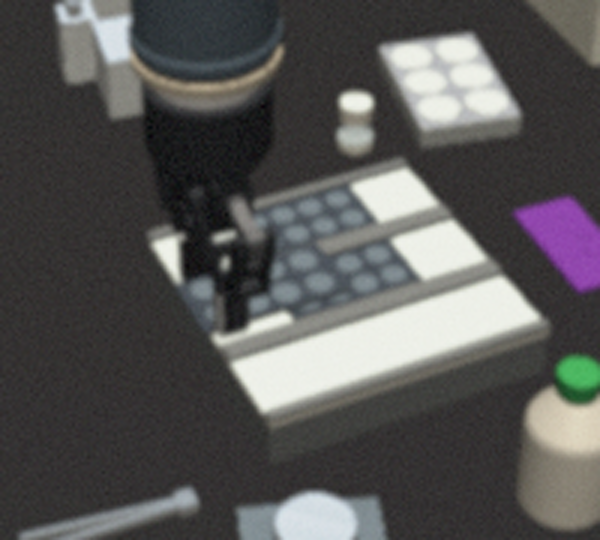

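The side crop shows the plate held level above the box, with the fingers at crop (230,300).

Emit:
apply_moves(
  deltas=[
    [[0,0,0,0.02,45],[0,0,0,0.02,45],[0,0,0,0.011,45],[0,0,0,0,45]],
  ],
)

```text
clock: 13.88
ee_pos: [0.4493, -0.2637, 0.1282]
ee_rot: [-0.001, 0.057, 0.998, 0.0]
force: [-0.1, 1.0, -0.7]
grip_width: 0.556
grip_force: 41.3
```

```bash
python3 go.py .5456 .187 .10 83.6
```

```text
t 13.88 pos [ 0.4493 -0.2637  0.1282] ydeg 83.47 tilt [-1.9  0.8] f [-0.1  1.  -0.7] w 0.556 g 41.3
spin units -0.0007 (rows>=1) shift units [-0.3033  3.0574  0.1882] rows>=11.1
```

Emit:
apply_moves(
  deltas=[
    [[-0.01,0.1,0,0,45],[-0.02,0.2,0,0,45],[-0.03,0.27,0,0,45],[-0.03,0.27,0,0,45],[-0.03,0.27,0,0,45],[-0.03,0.27,0,0,45],[-0.03,0.27,0,0,45],[-0.03,0.27,0,0,45],[-0.03,0.27,0,0,45],[-0.03,0.27,0,0,45],[-0.02,0.25,0,0,45],[-0.01,0.2,0,0,45]],
  ],
)

```text
clock: 14.88
ee_pos: [0.5433, 0.1683, 0.1283]
ee_rot: [-0.001, 0.054, 0.999, 0.0]
force: [0.7, -0.2, -0.6]
grip_width: 0.562
grip_force: 41.4
```

Emit:
apply_moves(
  deltas=[
    [[0,0.1,0.05,0,45],[0,0.04,0.05,0,45],[0,0,0.05,0,45],[0,0,0,0,45],[0,0,0,0,45]],
  ],
)

```text
clock: 15.3
ee_pos: [0.5454, 0.1827, 0.1059]
ee_rot: [-0.001, 0.058, 0.998, -0.001]
force: [0.1, 0.2, 0.4]
grip_width: 0.558
grip_force: 41.4
```

```bash
python3 go.py .5456 .187 .04 83.6
```

```text
t 15.30 pos [0.5454 0.1827 0.1059] ydeg 83.40 tilt [-1.9 -2. ] f [0.1 0.2 0.4] w 0.558 g 41.4
spin units -0.0011 (rows>=1) shift units [0.0018 0.0289 0.4393] rows>=1.6
```

Emit:
apply_moves(
  deltas=[
    [[0.002,0.029,0.05,-0.001,45],[0,0,0.1,0,45],[0,0,0.1,0,45],[0,0,0.08,0,45],[0,0,0.05,0,45],[0,0,0.02,0,45],[0,0,0,0,45],[0,0,0,0,45]],
  ],
)

```text
clock: 15.97
ee_pos: [0.5464, 0.1896, 0.0471]
ee_rot: [0.0, 0.055, 0.998, 0.0]
force: [0.1, -0.6, -0.1]
grip_width: 0.564
grip_force: 41.4
```

```bash
python3 go.py .5456 .187 .0395 83.6
```

```text
t 15.97 pos [0.5464 0.1896 0.0471] ydeg 83.71 tilt [0.5 0.1] f [ 0.1 -0.6 -0.1] w 0.564 g 41.4
spin units 0.0006 (rows>=1) shift units [ 0.0035 -0.0177  0.0506] rows>=0.2
```

Emit:
apply_moves(
  deltas=[
    [[0.003,-0.018,0.02,0,45],[0,0,0.02,0,45],[0,0,0.01,0,45],[0,0,0,0,45],[0,0,0,0,45],[0,0,0,0,45],[0,0,0,0,45]],
  ],
)

```text
clock: 16.55
ee_pos: [0.5454, 0.1869, 0.0395]
ee_rot: [0.0, 0.055, 0.998, -0.0]
force: [-1.6, -2.3, 5.6]
grip_width: 0.558
grip_force: 41.9
```

```bash
python3 go.py .5456 .187 .0395 83.6;  python3 - <<'E'
from h import *
a=cv2.resize(grab_frame("side")["img"][140:240,230:350],None,fx=3,fy=3,interpolation=cv2.INTER_CUBIC)
b=cv2.resize(grab_frame("top")["img"][180:280,190:310],None,fx=3,fy=3,interpolation=cv2.INTER_CUBIC)
cv2.imwrite("pics/place1.png",np.hstack([a,b]))
E
```

```text
t 16.55 pos [0.5454 0.1869 0.0395] ydeg 83.72 tilt [ 0.3 -0.1] f [-1.6 -2.3  5.6] w 0.558 g 41.9
spin units 0.0006 (rows>=1) shift units [-0.001   0.0005  0.0003] rows>=0.0
```

View pics/place1.png

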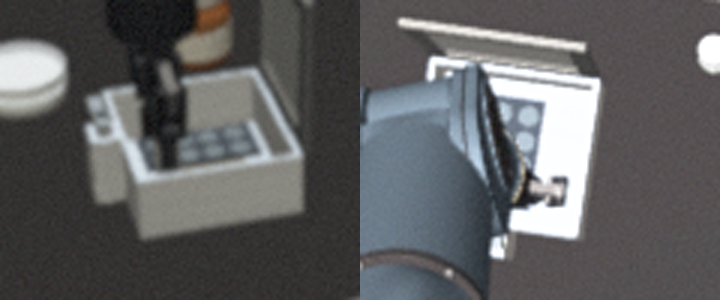

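The plate lies on the plinth between the walls, and a 5.6 N contact confirms it. I'll release, lift and go to the middle channel, then check.

Emit:
apply_moves(
  deltas=[
    [[0,0,0,0,64],[0,0,0,0,64],[0,0,0,0,64],[0,0,0,0,64],[0,0,-0.06,0,64],[0,0,-0.16,0,64],[0,0,-0.25,0,64],[0,0,-0.2,0,64],[0,-0.15,0,0,0],[0,-0.27,0,-0.025,0],[0,-0.27,0,-0.026,0],[0,-0.27,0,0,0]],
  ],
)

```text
clock: 17.65
ee_pos: [0.5385, 0.0426, 0.1407]
ee_rot: [0.0, -0.029, 1.0, 0.0]
force: [1.3, -0.5, -0.3]
grip_width: 0.182
grip_force: 0.0
```

Emit:
apply_moves(
  deltas=[
    [[0,-0.27,0,0,0],[0,-0.27,0,0,0],[0,-0.27,0,0,0],[0,-0.27,0,0,0],[0,-0.27,0,0,0],[-0.15,-0.1,0,0,0],[-0.2,-0.05,0,0,0],[-0.2,0,0,0,0],[0,0,0,0,0],[0,0,0,0,0],[0,0,0,0,0]],
  ],
)

```text
clock: 18.57
ee_pos: [0.6325, -0.1769, 0.1397]
ee_rot: [-0.0, -0.025, 1.0, -0.0]
force: [0.0, -0.5, -0.1]
grip_width: 0.003
grip_force: 0.0
```

```bash
python3 go.py .6449 -.1854 .08 92.6
cat > st.py <<'E'
from m import *
import sys
z=float(sys.argv[1])
rect(roi(220,262,205,255)&(mx<165)&(P[...,2]<.055),z,"stack")
cv2.imwrite("pics/stack.png",cv2.resize(f["img"][180:290,190:290],None,fx=5,fy=5,interpolation=cv2.INTER_CUBIC))
E
python3 st.py .035
```

```text
t 18.57 pos [ 0.6325 -0.1769  0.1397] ydeg 92.92 tilt [-1.  -0.1] f [ 0.  -0.5 -0.1] w 0.003 g 0.0
spin units 0.0018 (rows>=1) shift units [-0.0801 -0.0606  0.3983] rows>=1.5
stack n 3 c 0.5315 0.1866 size 0.0000 0.0053 ang 1.38 mean [0.5315 0.1866]
```

View pics/stack.png

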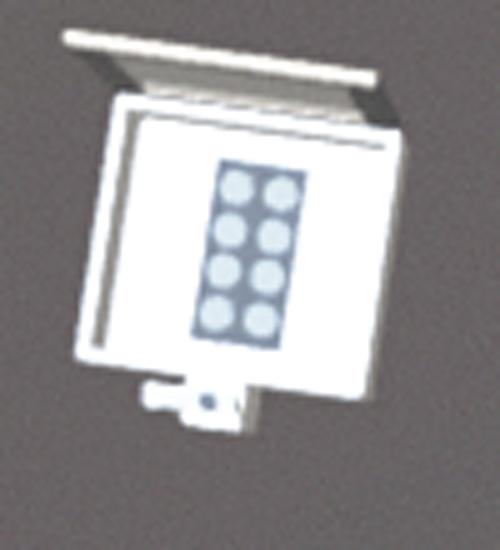

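The plate lies flat on the plinth, with crop corners at (220,160), (307,172), (278,348) and (192,336). I'll convert these to an error and go on to the middle plate.

```bash
cat > pl.py <<'E'
from h import *
# plate from crop corners TL TR BR BL
def case_err(f,q,z,cc=(.5787,.1833),yaw=-6.4):
    W=ray(f,(np.array(q)+.5)/5-.5+np.array([190,180]),z)[:,:2]; c=W.mean(0)
    ang=np.degrees(np.arctan2(*(W[0]+W[1]-W[2]-W[3])[::-1])); a=np.radians(yaw); d=c-cc
    print("c",c.round(4),"yaw %.2f"%ang,"err case x,y mm",(1000*np.array([d@[np.cos(a),np.sin(a)],d@[-np.sin(a),np.cos(a)]])).round(1),"sizes",np.linalg.norm(W-np.roll(W,1,0),axis=1).round(4))
E
python3 - <<'E'
from pl import *
case_err(grab_frame("top"),[(220,160),(307,172),(278,348),(192,336)],.035)
E
```

```text
c [0.5761 0.1817] yaw -7.10 err case x,y mm [-2.4 -1.9] sizes [0.0953 0.0469 0.0954 0.0462]
```

Emit:
apply_moves(
  deltas=[
    [[-0.08,-0.061,0,0.002,0],[0,0,0.2,0,0],[0,0,0.2,0,0],[0,0,0.08,0,0],[0,0,0.04,0,0],[0,0,0.02,0,0],[0,0,0,0,0],[0,0,0,0,0],[0,0,0,0,0]],
  ],
)

```text
clock: 19.42
ee_pos: [0.6463, -0.1857, 0.0602]
ee_rot: [0.001, -0.022, 1.0, -0.0]
force: [-0.1, 0.4, 0.3]
grip_width: -0.003
grip_force: 0.0
```

```bash
python3 go.py .6449 -.1854 .0522 92.6
```

```text
t 19.42 pos [ 0.6463 -0.1857  0.0602] ydeg 92.55 tilt [ 2.1 -0.6] f [-0.1  0.4  0.3] w -0.003 g 0.0
spin units -0.0003 (rows>=1) shift units [0.0095 0.0021 0.0532] rows>=0.2
```

Emit:
apply_moves(
  deltas=[
    [[0.009,0.002,0.03,0,0],[0,0,0.018,0,0],[0,0,0,0,0],[0,0,0,0,0],[0,0,0,0,0]],
  ],
)

```text
clock: 19.83
ee_pos: [0.6442, -0.1851, 0.0515]
ee_rot: [-0.0, -0.022, 1.0, 0.0]
force: [0.3, 0.2, 0.7]
grip_width: -0.0
grip_force: 0.0
```

```bash
python3 go.py .541 -.1901 .0522 92.6
```

```text
t 19.83 pos [ 0.6442 -0.1851  0.0515] ydeg 92.56 tilt [-0.1  0. ] f [0.3 0.2 0.7] w -0.000 g 0.0
spin units -0.0002 (rows>=1) shift units [ 0.6887 -0.0019 -0.0048] rows>=2.5
```

Emit:
apply_moves(
  deltas=[
    [[0.03,0,-0.003,0,0],[0.05,0,0,0,0],[0.06,0,0,0,0],[0.06,0,0,0,0],[0.06,0,0,0,0],[0.06,0,0,0,0],[0.06,0,0,0,0],[0.06,0,0,0,0],[0.06,0,0,0,0],[0.06,0,0,0,0],[0.05,0,0,0,0],[0.04,0,0,0,0]],
  ],
)

```text
clock: 20.83
ee_pos: [0.5458, -0.1896, 0.052]
ee_rot: [-0.0, -0.022, 1.0, -0.0]
force: [0.3, 0.1, -0.2]
grip_width: -0.0
grip_force: 0.2
```

Emit:
apply_moves(
  deltas=[
    [[0.02,0,0,0,0],[0,0,0,0,0],[0,0,0,0,0],[0,0,0,0,0]],
  ],
)

```text
clock: 21.17
ee_pos: [0.5443, -0.1895, 0.052]
ee_rot: [0.0, -0.022, 1.0, -0.0]
force: [0.6, -0.5, -0.6]
grip_width: -0.003
grip_force: 0.0
```

```bash
python3 go.py .541 -.1901 .0522 92.6; python3 ov.py 0 | grep side
```

```text
t 21.17 pos [ 0.5443 -0.1895  0.052 ] ydeg 92.57 tilt [0.4 0. ] f [ 0.6 -0.5 -0.6] w -0.003 g 0.0
spin units -0.0002 (rows>=1) shift units [ 0.0218 -0.0028 -0.0017] rows>=0.1
side [(-160, 49), (-158, 49), (-156, 49), (-154, 49), (-152, 49), (-150, 50), (-148, 49), (-146, 49), (-144, 49), (-142, 52), (-139, 61), (-137, 72), (-135, 81), (-133, 88), (-131, 99), (-129, 111), (-127, 120), (-125, 126), (-123, 128), (-121, 129), (-119, 127), (-117, 122), (-115, 113), (-113, 100), (-111, 91), (-109, 93), (-107, 104), (-105, 115), (-103, 123), (-101, 127), (-99, 129), (-97, 128), (-95, 124), (-93, 118), (-91, 107)]
```

Emit:
apply_moves(
  deltas=[
    [[0.011,0,0,0,0],[0.011,-0.002,0,0,0],[0,0,0,0,0],[0,0,0,0,0],[-0.06,0,0,0,0],[-0.04,0,0,0,70],[0,0,-0.2,0,70],[0,0,-0.2,0,70],[0.24,0,0,0,70],[0.24,0,0,0,70],[0.24,0,0,0,70],[0,0,0,0,70]],
  ],
)

```text
clock: 22.32
ee_pos: [0.4405, -0.1945, 0.1119]
ee_rot: [-0.003, -0.021, 1.0, 0.001]
force: [-1.7, 0.5, -0.2]
grip_width: 0.827
grip_force: 0.0
```

Emit:
apply_moves(
  deltas=[
    [[0,0,0,0,70],[0,0,0,0,70],[0,0,0.1,0,70],[0,0,0.1,0,70],[0,0,0,0,70],[0,0,0,0,70]],
  ],
)

```text
clock: 22.82
ee_pos: [0.4486, -0.194, 0.0815]
ee_rot: [-0.0, -0.023, 1.0, 0.0]
force: [-0.1, 0.3, -0.3]
grip_width: 0.821
grip_force: 0.0
```

```bash
python3 go.py .4471 -.1944 .047 92.6;  python3 ov.py 0 | grep side
```

```text
t 22.82 pos [ 0.4486 -0.194   0.0815] ydeg 92.61 tilt [-0.9  0.4] f [-0.1  0.3 -0.3] w 0.821 g 0.0
spin units 0.0000 (rows>=1) shift units [ 0.0098 -0.0024  0.2297] rows>=0.8
side [(-160, 50), (-158, 50), (-156, 49), (-154, 49), (-152, 49), (-150, 49), (-148, 50), (-146, 50), (-144, 54), (-142, 64), (-139, 76), (-137, 84), (-135, 90), (-133, 102), (-131, 114), (-129, 122), (-127, 127), (-125, 128), (-123, 127), (-121, 124), (-119, 118), (-117, 107), (-115, 96), (-113, 89), (-111, 87), (-109, 87), (-107, 85), (-105, 82), (-103, 78), (-101, 77), (-99, 76), (-97, 76), (-95, 76), (-93, 76), (-91, 79)]
```

Emit:
apply_moves(
  deltas=[
    [[0.01,-0.002,0.1,0,70],[0,0,0.08,0,70],[0,0,0.04,0,70],[0,0,0.01,0,70],[0,0,0,0,70],[0,0,0,0,70],[0,0,0,0,70],[0,0,0,0,70]],
  ],
)

```text
clock: 23.63
ee_pos: [0.4465, -0.1947, 0.048]
ee_rot: [0.0, -0.022, 1.0, -0.0]
force: [-0.5, 0.5, -0.6]
grip_width: 0.817
grip_force: 0.0
```

```bash
python3 go.py .4471 -.1944 .047 92.6
```

```text
t 23.63 pos [ 0.4465 -0.1947  0.048 ] ydeg 92.55 tilt [ 0.9 -0.3] f [-0.5  0.5 -0.6] w 0.817 g 0.0
spin units -0.0003 (rows>=1) shift units [-0.0043  0.0018  0.0065] rows>=0.0
```

Emit:
apply_moves(
  deltas=[
    [[-0.004,0.002,0.006,0,70],[0,0,0,0,70],[0,0,0,0,70],[0,0,0,0,45],[0,0,0,0,45],[0,0,0,0,45],[0,0,0,0,45],[0,0,0,0,45],[0,0,0,0,45],[0,0,0,0,45],[0,0,0,0,45]],
  ],
  force=40,
)

```text
clock: 24.55
ee_pos: [0.4467, -0.1943, 0.0466]
ee_rot: [0.0, -0.022, 1.0, -0.0]
force: [-1.3, 0.7, 3.2]
grip_width: 0.561
grip_force: 40.6
```

Emit:
apply_moves(
  deltas=[
    [[0,0,-0.03,0,45],[0,0,-0.06,0,45],[0,0,-0.12,0,45],[0,0,-0.12,0,45],[0,0,-0.12,0,45],[0,0,-0.1,0,45],[0,0,0,0.02,45],[0,0,0,0.02,45],[0,0,0,0.01,45],[0,0,0,0,45]],
  ],
)

```text
clock: 25.38
ee_pos: [0.4467, -0.1942, 0.1295]
ee_rot: [0.0, 0.057, 0.998, -0.0]
force: [-0.2, -0.1, -0.5]
grip_width: 0.566
grip_force: 41.3
```

Emit:
apply_moves(
  deltas=[
    [[-0.02,0.1,0,0,45],[-0.04,0.2,0,0,45],[-0.04,0.26,0,0,45],[-0.04,0.26,0,0,45],[-0.04,0.26,0,0,45],[-0.04,0.26,0,0,45],[-0.04,0.26,0,0,45],[-0.04,0.26,0,0,45],[-0.04,0.26,0,0,45],[-0.03,0.23,0,0,45],[0,0.15,0,0,45],[0,0.05,0,0,45]],
  ],
)

```text
clock: 26.38
ee_pos: [0.5446, 0.1849, 0.1286]
ee_rot: [-0.0, 0.053, 0.999, 0.001]
force: [0.3, -0.3, -0.1]
grip_width: 0.561
grip_force: 41.3
```

Emit:
apply_moves(
  deltas=[
    [[0,0,0.1,0,45],[0,0,0.05,0,45],[0,0,0,0,45],[0,0,0,0,45],[0,0,0,0,45]],
  ],
)

```text
clock: 26.8
ee_pos: [0.545, 0.1785, 0.1069]
ee_rot: [0.0, 0.057, 0.998, -0.0]
force: [0.2, -0.4, -0.7]
grip_width: 0.562
grip_force: 41.3
```

```bash
python3 go.py .5461 .1868 .047 83.6
```

```text
t 26.80 pos [0.545  0.1785 0.1069] ydeg 83.49 tilt [ 0.1 -0.3] f [ 0.2 -0.4 -0.7] w 0.562 g 41.3
spin units -0.0006 (rows>=1) shift units [-0.001   0.0556  0.3996] rows>=1.5
```

Emit:
apply_moves(
  deltas=[
    [[0,0.055,0.05,0,45],[0,0,0.1,0,45],[0,0,0.1,0,45],[0,0,0.07,0,45],[0,0,0.03,0,45],[0,0,0.02,0,45],[0,0,0,0,45],[0,0,0,0,45],[0,0,0,0,45]],
  ],
)

```text
clock: 27.55
ee_pos: [0.5462, 0.1879, 0.0517]
ee_rot: [0.0, 0.056, 0.998, 0.0]
force: [0.5, 0.3, -0.6]
grip_width: 0.561
grip_force: 41.3
```

```bash
python3 go.py .5461 .1868 .0440 83.7
```

```text
t 27.55 pos [0.5462 0.1879 0.0517] ydeg 83.54 tilt [1.  0.4] f [ 0.5  0.3 -0.6] w 0.561 g 41.3
spin units -0.0009 (rows>=1) shift units [-0.0003 -0.0072  0.0511] rows>=0.2
```

Emit:
apply_moves(
  deltas=[
    [[0,-0.007,0.02,-0.001,45],[0,0,0.02,0,45],[0,0,0.01,0,45],[0,0,0,0,45],[0,0,0,0,45],[0,0,0,0,45],[0,0,0,0,45]],
  ],
)

```text
clock: 28.13
ee_pos: [0.5456, 0.1866, 0.0435]
ee_rot: [-0.0, 0.055, 0.999, -0.0]
force: [0.6, -0.9, -0.2]
grip_width: 0.565
grip_force: 41.8
```

```bash
python3 go.py .5461 .1868 .0422 83.7
```

```text
t 28.13 pos [0.5456 0.1866 0.0435] ydeg 83.73 tilt [-0.1 -0.1] f [ 0.6 -0.9 -0.2] w 0.565 g 41.8
spin units 0.0002 (rows>=1) shift units [-0.0032  0.0015  0.0089] rows>=0.0
```

Emit:
apply_moves(
  deltas=[
    [[-0.003,0.001,0.008,0,45],[0,0,0,0,45],[0,0,0,0,45],[0,0,0,0,45]],
  ],
)

```text
clock: 28.47
ee_pos: [0.5458, 0.1867, 0.043]
ee_rot: [-0.0, 0.055, 0.999, 0.0]
force: [-4.1, -2.6, 10.2]
grip_width: 0.562
grip_force: 46.9
```

Emit:
apply_moves(
  deltas=[
    [[0,0,0,0,64],[0,0,0,0,64],[0,0,0,0,64],[0,0,0,0,64],[0,0,-0.06,0,64],[0,0,-0.16,0,64],[0,0,-0.25,0,64],[0,0,-0.2,0,64],[0,-0.15,0,0,0],[0,-0.27,0,-0.025,0],[0,-0.27,0,-0.025,0],[0,-0.27,0,0,0]],
  ],
)

```text
clock: 29.47
ee_pos: [0.5391, 0.0422, 0.1438]
ee_rot: [0.0, -0.027, 1.0, 0.0]
force: [1.8, -0.2, -0.1]
grip_width: 0.186
grip_force: 0.0
```

Emit:
apply_moves(
  deltas=[
    [[0,-0.27,0,0,0],[0,-0.27,0,0,0],[0,-0.27,0,0,0],[-0.2,-0.2,0,0,0],[-0.22,-0.05,0,0,0],[-0.22,0,0,0,0],[0,0,0,0,0],[0,0,0,0,0],[0,0,0,0,0]],
  ],
)

```text
clock: 30.22
ee_pos: [0.6421, -0.1105, 0.1428]
ee_rot: [-0.001, -0.024, 1.0, -0.0]
force: [0.1, 0.3, -0.1]
grip_width: 0.001
grip_force: 0.0
```

```bash
python3 go.py .6417 -.1155 .0522 92.6; python3 st.py .038
```

```text
t 30.22 pos [ 0.6421 -0.1105  0.1428] ydeg 92.73 tilt [-1.1 -0.1] f [ 0.1  0.3 -0.1] w 0.001 g 0.0
spin units 0.0007 (rows>=1) shift units [ 0.0041 -0.0333  0.6042] rows>=2.2
stack n 261 c 0.5758 0.1814 size 0.0475 0.0960 ang 84.04 mean [0.5756 0.1795]
```

View pics/stack.png

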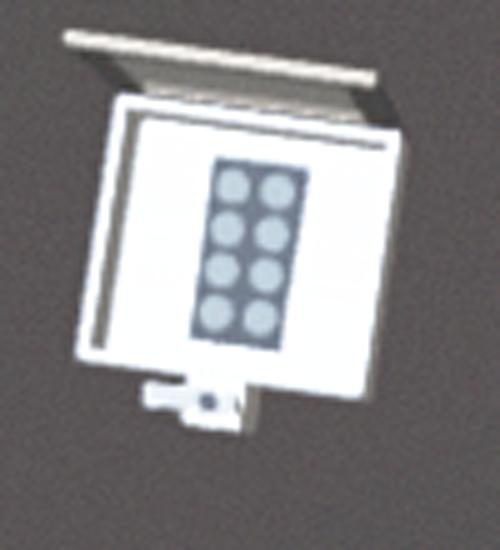

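Two plates are stacked in register, with the pair centred at crop (250,254). Now the third plate.

Emit:
apply_moves(
  deltas=[
    [[0.004,-0.033,0.1,0.001,0],[0,0,0.2,0,0],[0,0,0.17,0,0],[0,0,0.08,0,0],[0,0,0.03,0,0],[0,0,0,0,0],[0,0,0,0,0],[0,0,0,0,0],[0,0,0,0,0]],
  ],
)

```text
clock: 31.02
ee_pos: [0.6432, -0.1156, 0.0573]
ee_rot: [0.001, -0.022, 1.0, -0.0]
force: [-0.3, -0.1, -0.1]
grip_width: -0.001
grip_force: 0.0
```

```bash
python3 go.py .6417 -.1155 .0521 92.6
```

```text
t 31.02 pos [ 0.6432 -0.1156  0.0573] ydeg 92.55 tilt [ 2.2 -0.3] f [-0.3 -0.1 -0.1] w -0.001 g 0.0
spin units -0.0003 (rows>=1) shift units [0.0101 0.0009 0.0348] rows>=0.1
```

Emit:
apply_moves(
  deltas=[
    [[0.005,0,0.017,0,0],[0,0,0.01,0,0],[0,0,0,0,0],[0,0,0,0,0],[0,0,0,0,0]],
  ],
)

```text
clock: 31.43
ee_pos: [0.6417, -0.1154, 0.0518]
ee_rot: [-0.0, -0.022, 1.0, -0.0]
force: [-0.1, -1.0, 0.1]
grip_width: 0.001
grip_force: 0.0
```

```bash
python3 go.py .5378 -.1202 .0522 92.6
```

```text
t 31.43 pos [ 0.6417 -0.1154  0.0518] ydeg 92.56 tilt [-0.1 -0. ] f [-0.1 -1.   0.1] w 0.001 g 0.0
spin units -0.0002 (rows>=1) shift units [ 6.932e-01 -2.000e-04 -2.800e-03] rows>=2.5
```

Emit:
apply_moves(
  deltas=[
    [[0.03,0,-0.002,0,0],[0.05,0,0,0,0],[0.06,0,0,0,0],[0.06,0,0,0,0],[0.06,0,0,0,0],[0.06,0,0,0,0],[0.06,0,0,0,0],[0.06,0,0,0,0],[0.06,0,0,0,0],[0.06,0,0,0,0],[0.05,0,0,0,0],[0.04,0,0,0,0]],
  ],
)

```text
clock: 32.43
ee_pos: [0.5433, -0.1199, 0.0522]
ee_rot: [-0.0, -0.022, 1.0, -0.0]
force: [0.0, -0.2, -0.3]
grip_width: 0.0
grip_force: 0.2
```

Emit:
apply_moves(
  deltas=[
    [[0.02,0,0,0,0],[0.01,0,0,0,0],[0,0,0,0,0],[0,0,0,0,0],[0,0,0,0,0]],
  ],
)

```text
clock: 32.85
ee_pos: [0.5401, -0.1199, 0.052]
ee_rot: [0.0, -0.022, 1.0, 0.0]
force: [0.2, -0.4, 0.4]
grip_width: -0.0
grip_force: 0.0
```

```bash
python3 go.py .5378 -.1202 .0522 92.6; python3 ov.py 0.07 | grep side
```

```text
t 32.85 pos [ 0.5401 -0.1199  0.052 ] ydeg 92.57 tilt [0.2 0. ] f [ 0.2 -0.4  0.4] w -0.000 g 0.0
spin units -0.0002 (rows>=1) shift units [ 0.0155 -0.0012 -0.0011] rows>=0.1
side [(-160, 50), (-158, 50), (-156, 49), (-154, 49), (-152, 50), (-150, 49), (-148, 49), (-146, 49), (-144, 49), (-142, 53), (-139, 61), (-137, 72), (-135, 81), (-133, 88), (-131, 97), (-129, 110), (-127, 119), (-125, 126), (-123, 128), (-121, 128), (-119, 126), (-117, 121), (-115, 112), (-113, 101), (-111, 92), (-109, 94), (-107, 104), (-105, 114), (-103, 122), (-101, 127), (-99, 129), (-97, 129), (-95, 124), (-93, 117), (-91, 106)]
```

Emit:
apply_moves(
  deltas=[
    [[0.008,0,0,0,0],[0.008,0,0,0,0],[0,0,0,0,0],[0,0,0,0,0],[-0.06,0,0,0,0],[-0.04,0,0,0,70],[0,0,-0.2,0,70],[0,0,-0.2,0,70],[0.24,0,0,0,70],[0.24,0,0,0,70],[0.24,0,0,0,70],[0,0,0,0,70]],
  ],
)

```text
clock: 34.0
ee_pos: [0.4371, -0.1245, 0.1119]
ee_rot: [-0.003, -0.021, 1.0, 0.001]
force: [-1.6, 0.4, 0.3]
grip_width: 0.819
grip_force: 0.0
```

Emit:
apply_moves(
  deltas=[
    [[0,0,0,0,70],[0,0,0,0,70],[0,0,0.1,0,70],[0,0,0.1,0,70],[0,0,0,0,70],[0,0,0,0,70]],
  ],
)

```text
clock: 34.5
ee_pos: [0.4454, -0.1241, 0.0816]
ee_rot: [-0.0, -0.023, 1.0, 0.0]
force: [-0.6, -0.1, 0.0]
grip_width: 0.815
grip_force: 0.0
```

```bash
python3 go.py .4439 -.1245 .047 92.6;  python3 ov.py 0.07 | grep side|cut -c 1-280
```

```text
t 34.50 pos [ 0.4454 -0.1241  0.0816] ydeg 92.59 tilt [-0.9  0.2] f [-0.6 -0.1  0. ] w 0.815 g 0.0
spin units -0.0001 (rows>=1) shift units [ 0.01   -0.0021  0.2308] rows>=0.8
side [(-160, 49), (-158, 49), (-156, 49), (-154, 48), (-152, 49), (-150, 49), (-148, 49), (-146, 49), (-144, 53), (-142, 62), (-139, 74), (-137, 82), (-135, 89), (-133, 98), (-131, 110), (-129, 120), (-127, 125), (-125, 127), (-123, 128), (-121, 125), (-119, 121), (-117, 112), (-
```

Emit:
apply_moves(
  deltas=[
    [[0.006,0,0.1,0,70],[0,0,0.08,0,70],[0,0,0.04,0,70],[0,0,0.016,0,70],[0,0,0,0,70],[0,0,0,0,70],[0,0,0,0,70],[0,0,0,0,70],[0,0,0,0,70]],
  ],
)

```text
clock: 35.4
ee_pos: [0.4438, -0.1243, 0.0471]
ee_rot: [0.0, -0.022, 1.0, -0.0]
force: [-0.6, -0.9, -0.2]
grip_width: 0.817
grip_force: 0.0
```

```bash
python3 go.py .4439 -.1245 .047 92.6
```

```text
t 35.40 pos [ 0.4438 -0.1243  0.0471] ydeg 92.55 tilt [ 0.7 -0.1] f [-0.6 -0.9 -0.2] w 0.817 g 0.0
spin units -0.0003 (rows>=1) shift units [-0.0004 -0.0012  0.0006] rows>=0.0
```

Emit:
apply_moves(
  deltas=[
    [[0,0,0,0,45],[0,0,0,0,45],[0,0,0,0,45],[0,0,0,0,45],[0,0,0,0,45],[0,0,0,0,45],[0,0,0,0,45],[0,0,0,0,45]],
  ],
  force=40,
)

```text
clock: 36.07
ee_pos: [0.4437, -0.1243, 0.0468]
ee_rot: [0.0, -0.022, 1.0, -0.0]
force: [-0.4, 0.0, 4.7]
grip_width: 0.563
grip_force: 40.6
```

Emit:
apply_moves(
  deltas=[
    [[0,0,-0.03,0,45],[0,0,-0.06,0,45],[0,0,-0.12,0,45],[0,0,-0.12,0,45],[0,0,-0.12,0,45],[0,0,-0.1,0,45],[0,0,0,0.02,45],[0,0,0,0.02,45],[0,0,0,0.01,45],[0,0,0,0,45]],
  ],
)

```text
clock: 36.9
ee_pos: [0.4435, -0.1242, 0.1296]
ee_rot: [0.0, 0.057, 0.998, -0.0]
force: [-0.7, 0.4, -0.7]
grip_width: 0.56
grip_force: 41.4
```

Emit:
apply_moves(
  deltas=[
    [[-0.02,0.1,0,0,45],[-0.05,0.2,0,0,45],[-0.055,0.26,0,0,45],[-0.055,0.26,0,0,45],[-0.055,0.26,0,0,45],[-0.055,0.26,0,0,45],[-0.055,0.26,0,0,45],[-0.055,0.26,0,0,45],[-0.045,0.2,0,0,45],[0,0.1,0,0,45],[0,0,0.1,0,45],[0,0,0.05,0,45]],
  ],
)

```text
clock: 37.9
ee_pos: [0.5455, 0.191, 0.1055]
ee_rot: [-0.001, 0.054, 0.999, -0.0]
force: [-1.3, -0.1, -0.5]
grip_width: 0.562
grip_force: 41.4
```

Emit:
apply_moves(
  deltas=[
    [[0,0,0,0,45],[0,0,0,0,45],[0,0,0,0,45],[0,0,0,0,45]],
  ],
)

```text
clock: 38.23
ee_pos: [0.5466, 0.1893, 0.1073]
ee_rot: [0.0, 0.057, 0.998, 0.0]
force: [-0.3, 0.8, -0.5]
grip_width: 0.564
grip_force: 41.4
```

```bash
python3 go.py .5458 .1869 .050 83.7
```

```text
t 38.23 pos [0.5466 0.1893 0.1073] ydeg 83.49 tilt [0.7 0.1] f [-0.3  0.8 -0.5] w 0.564 g 41.4
spin units -0.0012 (rows>=1) shift units [ 0.0037 -0.0165  0.3822] rows>=1.4
```

Emit:
apply_moves(
  deltas=[
    [[0.003,-0.017,0.06,-0.001,45],[0,0,0.12,0,45],[0,0,0.1,0,45],[0,0,0.06,0,45],[0,0,0.03,0,45],[0,0,0,0,45],[0,0,0,0,45],[0,0,0,0,45],[0,0,0,0,45]],
  ],
)

```text
clock: 38.98
ee_pos: [0.546, 0.1878, 0.0519]
ee_rot: [0.001, 0.055, 0.999, 0.0]
force: [0.3, 0.3, -0.9]
grip_width: 0.568
grip_force: 41.4
```

```bash
python3 go.py .5458 .1869 .0465 83.7
```

```text
t 38.98 pos [0.546  0.1878 0.0519] ydeg 83.74 tilt [1.2 0.4] f [ 0.3  0.3 -0.9] w 0.568 g 41.4
spin units 0.0002 (rows>=1) shift units [ 0.0008 -0.006   0.0362] rows>=0.1
```

Emit:
apply_moves(
  deltas=[
    [[0,-0.005,0.02,0,45],[0,0,0.013,0,45],[0,0,0,0,45],[0,0,0,0,45],[0,0,0,0,45],[0,0,0,0,45],[0,0,0,0,45]],
  ],
)

```text
clock: 39.57
ee_pos: [0.5457, 0.1869, 0.0464]
ee_rot: [0.0, 0.055, 0.999, 0.0]
force: [-0.2, -0.5, 4.4]
grip_width: 0.563
grip_force: 44.1
```

```bash
python3 go.py .5458 .1869 .0465 83.7
```

```text
t 39.57 pos [0.5457 0.1869 0.0464] ydeg 83.73 tilt [0.4 0.1] f [-0.2 -0.5  4.4] w 0.563 g 44.1
spin units 0.0002 (rows>=1) shift units [-0.001  -0.     -0.0005] rows>=0.0
```

All three plates are on the stack, but the camera shows it about 2.3 mm and 1.5 mm off centre. I'll regrip the whole stack to square it and nudge it across.

Emit:
apply_moves(
  deltas=[
    [[0,0,0,0,62],[0,0,0,0,62],[0,0,0,0,62],[0,0,0,0,62],[0,0,0.02,0,62],[0,0,0.02,0,62],[0,0,0,0,62],[0,0,0,0,62],[0,0,0,0,62],[0,0,0,0,62]],
  ],
)

```text
clock: 40.4
ee_pos: [0.5455, 0.1869, 0.0403]
ee_rot: [0.0, 0.055, 0.999, 0.0]
force: [0.5, -0.1, -0.7]
grip_width: 0.723
grip_force: 0.0
```

Emit:
apply_moves(
  deltas=[
    [[0,0,0,0,45],[0,0,0,0,45],[0,0,0,0,45],[0,0,0,0,45],[0,0,0,0,45],[0,0,0,0,45],[0,0,0,0,45]],
  ],
  force=30,
)

```text
clock: 40.98
ee_pos: [0.5456, 0.187, 0.0405]
ee_rot: [0.0, 0.055, 0.999, 0.0]
force: [-1.0, 0.8, 6.3]
grip_width: 0.577
grip_force: 31.5
```

Emit:
apply_moves(
  deltas=[
    [[-0.005,0.003,0,0,45],[-0.005,0.003,0,0,45],[-0.005,0.004,0,0,45],[0,0,0,0,45],[0,0,0,0,45],[0,0,0,0,45]],
  ],
)

```text
clock: 41.48
ee_pos: [0.5456, 0.1871, 0.0405]
ee_rot: [-0.002, 0.055, 0.998, -0.001]
force: [-9.1, -4.7, 14.8]
grip_width: 0.574
grip_force: 32.5
```

```bash
python3 go.py .548 .1884 .0405 83.7
```

```text
t 41.48 pos [0.5456 0.1871 0.0405] ydeg 83.71 tilt [-4.1 -1.4] f [-9.1 -4.7 14.8] w 0.574 g 32.5
spin units 0.0001 (rows>=1) shift units [-0.0148  0.0104 -0.0002] rows>=0.1
```

Emit:
apply_moves(
  deltas=[
    [[0,0,-0.01,0,45],[0,0,-0.01,0,45],[0,0,0,0,45],[0,0,0,0,45],[0,0,0,0,45],[0,0,0,0,45],[0,0,0,0,45]],
  ],
)

```text
clock: 42.07
ee_pos: [0.5479, 0.1882, 0.0431]
ee_rot: [-0.0, 0.055, 0.999, -0.0]
force: [-0.1, 0.7, -1.4]
grip_width: 0.574
grip_force: 31.2
```

```bash
python3 go.py .548 .1884 .0405 83.7
```

```text
t 42.07 pos [0.5479 0.1882 0.0431] ydeg 83.74 tilt [-0.1 -0.1] f [-0.1  0.7 -1.4] w 0.574 g 31.2
spin units 0.0002 (rows>=1) shift units [-0.0007  0.0013  0.0174] rows>=0.1
```

Emit:
apply_moves(
  deltas=[
    [[0,0,0.007,0,45],[0,0,0.007,0,45],[0,0,0,0,45],[0,0,0,0,45],[0,0,0,0,45],[0,0,0,0,64],[0,0,0,0,64],[0,0,0,0,64],[0,0,0,0,64],[0,0,-0.06,0,64],[0,0,-0.2,0,64],[0,0,-0.25,0,64]],
  ],
)

```text
clock: 43.07
ee_pos: [0.5463, 0.1876, 0.117]
ee_rot: [-0.002, 0.055, 0.999, -0.001]
force: [-0.1, 0.5, 0.9]
grip_width: 0.748
grip_force: 0.0
```

Emit:
apply_moves(
  deltas=[
    [[0,0,-0.25,0,0],[0,-0.2,-0.25,0,0],[0,-0.27,-0.1,0,0],[0,-0.27,0,0,0],[0,-0.27,0,0,0],[0,-0.2,0,0,0],[0,0,0,0,0],[0,0,0,0,0]],
  ],
)

```text
clock: 43.73
ee_pos: [0.5284, 0.011, 0.2031]
ee_rot: [0.0, 0.057, 0.998, -0.0]
force: [0.8, 0.4, 0.5]
grip_width: -0.002
grip_force: 0.0
```

```bash
python3 go.py .72 .02 .25 83.7; python3 st.py .041
python3 - <<'E'
from m import *
a=f["img"][180:290,190:290]; b=grab_frame("side")["img"][110:230,240:350]
cv2.imwrite("pics/stack3.png",np.hstack([cv2.resize(a,(400,440),interpolation=cv2.INTER_CUBIC),cv2.resize(b,(400,440),interpolation=cv2.INTER_CUBIC)]))
E
```

```text
t 43.73 pos [0.5284 0.011  0.2031] ydeg 83.49 tilt [ 0.9 -0.1] f [0.8 0.4 0.5] w -0.002 g 0.0
spin units -0.0012 (rows>=1) shift units [-1.2628  0.1995 -0.3126] rows>=4.7
stack n 472 c 0.5782 0.1830 size 0.0503 0.0979 ang 83.28 mean [0.578  0.1825]
```

View pics/stack3.png

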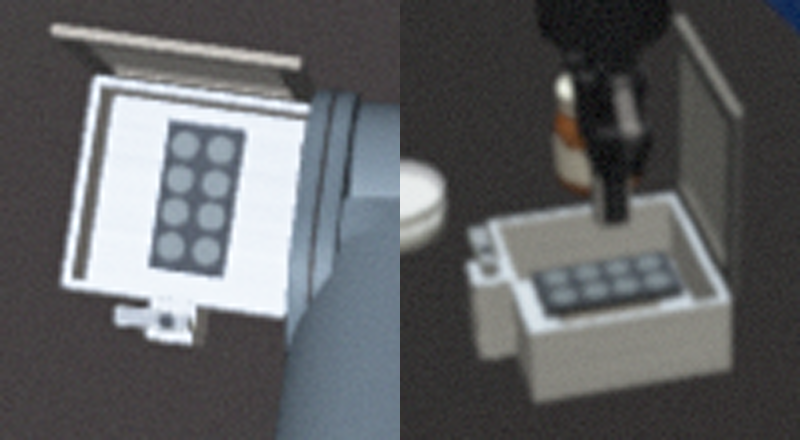

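The stack is now square and centred: the camera gives (0.578, 0.183), the same as the case. Next I go behind the lid, passing over the free space to its right.

Emit:
apply_moves(
  deltas=[
    [[0,0,-0.2,0,0],[-0.1,0,-0.15,0,0],[-0.25,0.04,0,0,0],[-0.25,0.04,0,0,0],[-0.25,0.04,0,0,0],[-0.25,0.04,0,0,0],[-0.16,0.04,0,0,0],[0.04,0.2,0,0,0],[0.05,0.25,0,0,0],[0.05,0.25,0,0,0],[0.05,0.25,0,0,0],[0,0,0,0,0]],
  ],
)

```text
clock: 44.88
ee_pos: [0.7046, 0.1813, 0.2534]
ee_rot: [-0.002, 0.048, 0.999, 0.004]
force: [-0.7, 2.5, -1.3]
grip_width: 0.001
grip_force: 0.0
```

Emit:
apply_moves(
  deltas=[
    [[0,0,0,0,0],[0,0,0,0,0],[0,0,0,0,0]],
  ],
)

```text
clock: 45.13
ee_pos: [0.707, 0.1665, 0.2546]
ee_rot: [-0.0, 0.055, 0.998, -0.0]
force: [0.6, 0.5, 0.3]
grip_width: -0.002
grip_force: 0.0
```

```bash
python3 go.py .7052 .1711 .180 83.6
python3 - <<'E'
from h import *
f=grab_frame("top"); c=lambda q,z: ray(f,(np.array(q)+.5)/5-.5+np.array([190,180]),z).round(4)
print("lid top edge corners", c([(65,38),(375,78)],.195))
E
```

```text
t 45.13 pos [0.707  0.1665 0.2546] ydeg 83.71 tilt [-0.1 -0.9] f [0.6 0.5 0.3] w -0.002 g 0.0
spin units 0.0006 (rows>=1) shift units [0.0156 0.0289 0.4972] rows>=1.8
lid top edge corners [[0.6626 0.2503 0.195 ]
 [0.6471 0.1019 0.195 ]]
```

Emit:
apply_moves(
  deltas=[
    [[0.015,0.029,0.15,0,0],[0,0,0.2,0,0],[0,0,0.14,0,0],[0,0,0,0,0],[0,0,0,0,0],[0.08,0,0,0,0],[0.08,0,0,0,0],[0.08,0,0,0,0],[0.08,0,0,0,0],[0.07,0,0,0,0],[0,0,0,0,0],[0,0,0,0,0]],
  ],
)

```text
clock: 46.18
ee_pos: [0.6482, 0.1779, 0.1834]
ee_rot: [0.001, 0.055, 0.998, 0.001]
force: [0.0, -0.0, -0.8]
grip_width: 0.003
grip_force: 0.0
```

```bash
python3 go.py .6480 .1775 .181 83.6; python3 go.py .605 .1823 .167 83.6
```

```text
t 46.18 pos [0.6482 0.1779 0.1834] ydeg 83.71 tilt [2.9 1. ] f [ 0.  -0.  -0.8] w 0.003 g 0.0
spin units 0.0006 (rows>=1) shift units [ 0.0008 -0.003   0.0157] rows>=0.1
t 46.18 pos [0.6482 0.1779 0.1834] ydeg 83.71 tilt [2.9 1. ] f [ 0.  -0.  -0.8] w 0.003 g 0.0
spin units 0.0006 (rows>=1) shift units [ 0.2893 -0.0031  0.109 ] rows>=1.1
```

Emit:
apply_moves(
  deltas=[
    [[0.07,0,0.01,0,0],[0.07,0,0.02,0,0],[0.07,0,0.035,0,0],[0.07,0,0.045,0,0],[0.06,0,0.045,0,0],[0.06,0,0.045,0,0],[0.06,0,0.05,0,0],[0.045,0,0.06,0,0],[0.045,0,0.065,0,0],[0.04,0,0.065,0,0],[0,0,0,0,0],[0,0,0,0,0]],
  ],
)

```text
clock: 47.18
ee_pos: [0.56, 0.1876, 0.1156]
ee_rot: [0.0, 0.055, 0.998, 0.0]
force: [0.4, -0.5, 0.3]
grip_width: 0.0
grip_force: 0.0
```

```bash
python3 go.py .5472 .1888 .0725 83.6
python3 - <<'E'
from h import *
cv2.imwrite("pics/lid.png",cv2.resize(grab_frame("side")["img"][110:230,220:360],None,fx=4,fy=4,interpolation=cv2.INTER_CUBIC))
E
```

```text
t 47.18 pos [0.56   0.1876 0.1156] ydeg 83.71 tilt [ 0.4 -0. ] f [ 0.4 -0.5  0.3] w 0.000 g 0.0
spin units 0.0006 (rows>=1) shift units [ 0.086  -0.0013  0.2871] rows>=1.1
```

View pics/lid.png

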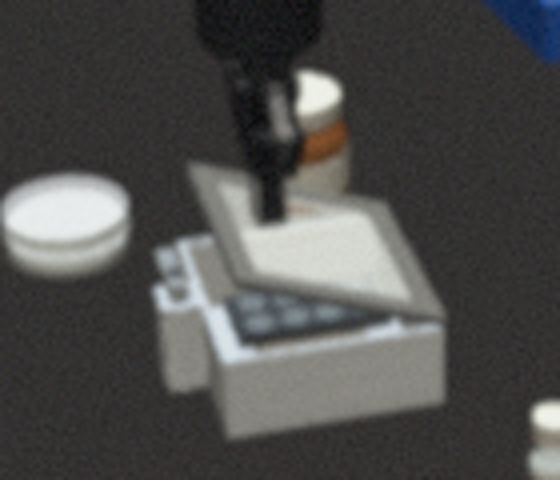

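The lid is down to about 0.4 rad with the fingertip on top of it at crop (270,215). I'll keep pressing.

Emit:
apply_moves(
  deltas=[
    [[0.03,0,0.04,0,0],[0.025,0,0.05,0,0],[0.015,0,0.05,0,0],[0.01,0,0.05,0,0],[0.006,0,0.045,0,0],[0,0,0.03,0,0],[0,0,0.02,0,0],[0,0,0.005,0,0],[0,0,0,0,0],[0,0,0,0,0]],
  ],
)

```text
clock: 48.07
ee_pos: [0.5456, 0.1892, 0.0732]
ee_rot: [-0.0, 0.055, 0.999, 0.0]
force: [-8.3, -1.1, 27.5]
grip_width: 0.001
grip_force: 13.2
```

```bash
python3 go.py .5472 .1888 .0735 83.6
```

```text
t 48.07 pos [0.5456 0.1892 0.0732] ydeg 83.73 tilt [-0.8  0.8] f [-8.3 -1.1 27.5] w 0.001 g 13.2
spin units 0.0007 (rows>=1) shift units [-0.0106 -0.0013 -0.0017] rows>=0.0
```

The lid is pressed shut, with the TCP at 0.0732 and 27 N on it. I'll lift, turn the gripper and go over the latch.

Emit:
apply_moves(
  deltas=[
    [[0,0,-0.1,0,0],[0,0,-0.2,0,0],[0,0,-0.1,0.037,0],[0,0,0,0.039,0],[0,0,0,0.039,0],[0,0,0,0.039,0],[0,0,0,0.039,0],[0,0,0,0.039,0],[0,0,0,0.039,0],[0,0,0,0.039,0],[0,0,0,0.039,0],[0,0,0,0.039,0]],
  ],
)

```text
clock: 49.07
ee_pos: [0.5462, 0.1891, 0.1313]
ee_rot: [-0.0, 0.619, 0.786, -0.0]
force: [-0.1, 0.2, 0.5]
grip_width: 0.002
grip_force: 0.0
```

Emit:
apply_moves(
  deltas=[
    [[0,0,0,0.039,45],[0,0,0,0.039,45],[0,0,0,0.016,45],[0,0,0,0,45],[0,0,0,0,45],[0,0,0,0,45]],
  ],
)

```text
clock: 49.57
ee_pos: [0.5462, 0.1891, 0.1315]
ee_rot: [-0.0, 0.725, 0.689, -0.0]
force: [-0.6, -0.3, 0.0]
grip_width: 0.523
grip_force: 0.0
```

```bash
python3 go.py .4975 .1947 .1 -3.2
python3 - <<'E'
from h import *
s=status.read_state(); print(s["joint_positions"].round(2))
E
```

```text
t 49.57 pos [0.5462 0.1891 0.1315] ydeg -2.90 tilt [-0.3 -0.2] f [-0.6 -0.3  0. ] w 0.523 g 0.0
spin units 0.0017 (rows>=1) shift units [ 0.0193 -0.3265  0.2098] rows>=1.4
[-0.84  0.66  0.69  1.85 -0.55  0.84  0.08]
```

Emit:
apply_moves(
  deltas=[
    [[0.01,-0.16,0,0.001,45],[0.01,-0.166,0,0,45],[0,0,0.1,0,45],[0,0,0.1,0,45],[0,0,0,0,45],[0,0,0,0,45],[0,0,0,0,45]],
  ],
)

```text
clock: 50.15
ee_pos: [0.4982, 0.1945, 0.1022]
ee_rot: [0.0, 0.727, 0.687, 0.0]
force: [-0.0, -0.7, -0.2]
grip_width: 0.524
grip_force: 0.0
```

```bash
python3 go.py .4975 .1947 .078 -3.2
python3 - <<'E'
from h import *
a=grab_frame("side")["img"][130:230,220:340];b=grab_frame("top")["img"][180:280,180:300]
cv2.imwrite("pics/latch.png",np.hstack([cv2.resize(i,(400,333),interpolation=cv2.INTER_CUBIC) for i in(a,b)]))
E
```

```text
t 50.15 pos [0.4982 0.1945 0.1022] ydeg -3.20 tilt [0.6 0.1] f [-0.  -0.7 -0.2] w 0.524 g 0.0
spin units -0.0000 (rows>=1) shift units [ 0.0011 -0.0048  0.1615] rows>=0.6
```

View pics/latch.png

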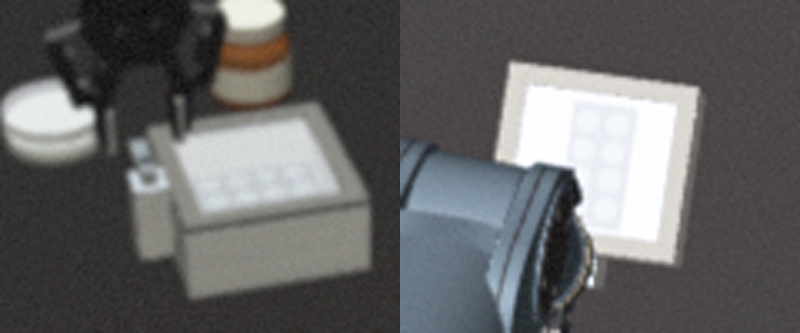

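The lid lies flat shut with the plates visible through the window, and the fingers straddle the turnbutton. I'll descend and grip it.

Emit:
apply_moves(
  deltas=[
    [[0,-0.004,0.08,0,45],[0,0,0.06,0,45],[0,0,0.015,0,45],[0,0,0,0,45],[0,0,0,0,45],[0,0,0,0,45]],
  ],
)

```text
clock: 50.75
ee_pos: [0.4973, 0.1947, 0.0788]
ee_rot: [0.0, 0.727, 0.687, 0.0]
force: [-0.2, -0.1, 0.8]
grip_width: 0.53
grip_force: 0.0
```

Emit:
apply_moves(
  deltas=[
    [[0,0,0,0,18],[0,0,0,0,18],[0,0,0,0,18],[0,0,0,0,18],[0,0,0,0,18],[0,0,0,0,18]],
  ],
  force=20,
)

```text
clock: 51.25
ee_pos: [0.4971, 0.1948, 0.0785]
ee_rot: [0.0, 0.727, 0.687, 0.0]
force: [0.6, -0.5, 0.1]
grip_width: 0.207
grip_force: 0.0
```

Emit:
apply_moves(
  deltas=[
    [[0,0,0,0,9],[0,0,0,0,9],[0,0,0,0,9],[0,0,0,0,9],[0,0,0,0,9]],
  ],
)

```text
clock: 51.67
ee_pos: [0.4977, 0.1948, 0.0786]
ee_rot: [0.0, 0.727, 0.687, 0.0]
force: [3.6, -0.5, 0.7]
grip_width: 0.129
grip_force: 25.0
```

```bash
python3 go.py .4975 .1947 .078 -3.2
```

```text
t 51.67 pos [0.4977 0.1948 0.0786] ydeg -3.21 tilt [1.2 0. ] f [ 3.6 -0.5  0.7] w 0.129 g 25.0
spin units -0.0001 (rows>=1) shift units [-0.0005 -0.0013  0.004 ] rows>=0.0
```

Emit:
apply_moves(
  deltas=[
    [[0,0.005,0,0,9],[0,0,0,0.02,9],[0,0,0,0.035,9],[0,0,0,0.035,9],[0,0,0,0.035,9],[0,0,0,0.035,9],[0,0,0,0.035,9]],
  ],
)

```text
clock: 52.25
ee_pos: [0.4977, 0.1948, 0.0786]
ee_rot: [-0.0, 0.901, 0.434, 0.0]
force: [0.4, -0.3, 3.2]
grip_width: 0.127
grip_force: 25.2
```

```bash
python3 go.py .4985 .1948 .078 83.5
```

```text
t 52.25 pos [0.4977 0.1948 0.0786] ydeg -38.61 tilt [-0.1  0.3] f [ 0.4 -0.3  3.2] w 0.127 g 25.2
spin units 0.3216 (rows>=9) shift units [ 0.0051 -0.0007  0.0039] rows>=0.0
```

Emit:
apply_moves(
  deltas=[
    [[0,0,0,0.035,9],[0,0,0,0.035,9],[0,0,0,0.035,9],[0,0,0,0.035,9],[0,0,0,0.035,9],[0,0,0,0.035,9],[0,0,0,0.035,9],[0,0,0,0.035,9],[0,0,0,0.03,9],[0,0,0,0.011,9],[0,0,0,0,9],[0,0,0,0,9]],
  ],
)

```text
clock: 53.25
ee_pos: [0.4977, 0.1948, 0.0786]
ee_rot: [-0.0, 0.999, -0.053, -0.0]
force: [0.5, -0.1, 5.0]
grip_width: 0.133
grip_force: 25.5
```

```bash
python3 go.py .4985 .1948 .078 83.5
```

```text
t 53.25 pos [0.4977 0.1948 0.0786] ydeg -96.11 tilt [-0.2  0.3] f [ 0.5 -0.1  5. ] w 0.133 g 25.5
spin units 0.0022 (rows>=1) shift units [ 0.0054 -0.0004  0.0038] rows>=0.0
```

Emit:
apply_moves(
  deltas=[
    [[0,0,0,0.002,9],[0,0,0,0,9],[0,0,0,0,9],[0,0,0,0,35],[0,0,0,0,35],[0,0,0,0,35],[0,0,0,0,35],[0,0,-0.1,0,35],[0,0,-0.25,0,35],[0,0,-0.25,0,35],[0,0,-0.25,0,35],[0,0,-0.1,0,35]],
  ],
)

```text
clock: 54.25
ee_pos: [0.499, 0.194, 0.2251]
ee_rot: [-0.001, 0.998, -0.057, 0.002]
force: [1.1, -0.3, -0.3]
grip_width: 0.41
grip_force: 0.0
```

Emit:
apply_moves(
  deltas=[
    [[0,-0.25,0,0,35],[0,-0.27,0,0,35],[0,-0.27,0,0,35],[0,-0.27,0,0,35],[0,-0.27,0,0,35],[0,-0.27,0,0,35],[0,-0.27,0,0,35],[0,-0.2,0,0,35],[0,0,0,0,35],[0,0,0,0,35],[0,0,0,0,35]],
  ],
)

```text
clock: 55.17
ee_pos: [0.5327, 0.5023, 0.2205]
ee_rot: [0.001, 0.998, -0.057, -0.0]
force: [0.8, -0.2, 0.4]
grip_width: 0.413
grip_force: 0.0
```

```bash
python3 go.py .4985 .1948 .078 83.5;python3 - <<'E'
from h import *
f=grab_frame("top"); b=f["img"]; a=b[180:290,190:290]; c=b[240:310,380:480]
cv2.imwrite("pics/final.png",np.hstack([cv2.resize(a,(400,440),interpolation=cv2.INTER_CUBIC),cv2.resize(c,(400,440),interpolation=cv2.INTER_CUBIC)]))
cv2.imwrite("pics/full.png",b)
E
```

```text
t 55.17 pos [0.5327 0.5023 0.2205] ydeg -96.50 tilt [-0.3 -1.2] f [ 0.8 -0.2  0.4] w 0.413 g 0.0
spin units -0.0000 (rows>=1) shift units [0.0055 2.0626 0.9503] rows>=8.2
```

View pics/final.png

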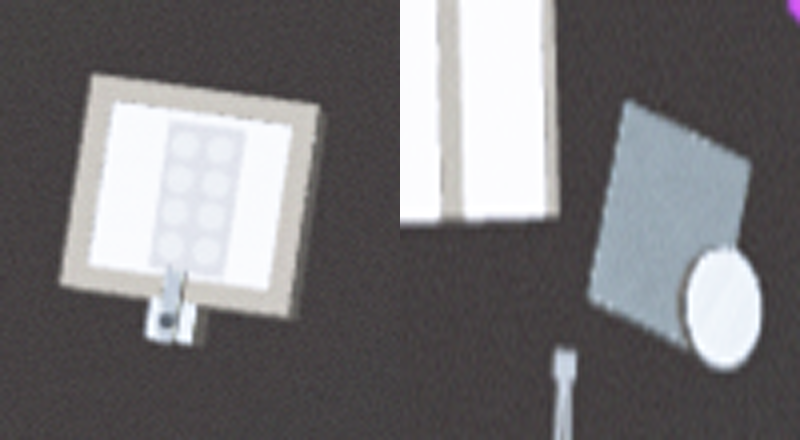

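View pics/full.png

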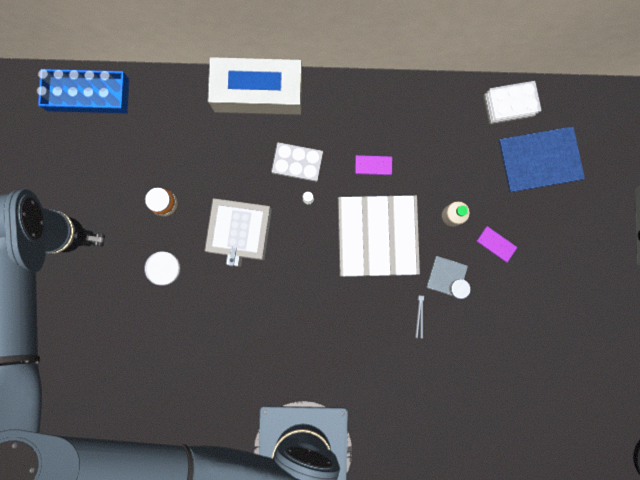

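The lid is shut and the turnbutton points straight in over it. The pot has been knocked to the mat's corner, at pixel (460,289), so I'll put it back.

Emit:
apply_moves(
  deltas=[
    [[0,0.27,0,0,85],[0,0.27,0,0,85],[0,0.27,0,0,85],[0,0.27,0,0,85],[0,0.27,0,0,85],[0,0.27,0,0,85],[0,0.27,0,0,85],[0,0.27,0,0,85],[0,0.27,0,0,85],[0,0.27,0,0,85],[0,0.27,0,0,85],[0,0.27,0,0,85]],
  ],
)

```text
clock: 56.22
ee_pos: [0.4764, 0.0179, 0.2211]
ee_rot: [-0.001, 0.998, -0.057, -0.0]
force: [1.4, -1.1, -0.2]
grip_width: 0.997
grip_force: 0.0
```

Emit:
apply_moves(
  deltas=[
    [[0,0.27,0,0,85],[0,0.27,0,0,85],[0,0.27,0,0,85],[0,0.27,0,0,85],[0,0.27,0,0,85],[0,0.27,0,0,85],[0,0,0,0,85],[0,0,0,0,85],[0,0,0,0,85]],
  ],
)

```text
clock: 56.97
ee_pos: [0.4498, -0.2211, 0.2209]
ee_rot: [-0.001, 0.998, -0.057, -0.0]
force: [0.1, 0.3, 0.0]
grip_width: 0.999
grip_force: 0.0
```

```bash
python3 - <<'E'
from m import *
m=roi(440,485,270,312)&(mn>185)
rect(m,.032,"pot"); v,u=np.nonzero(m); print(u.min(),u.max(),v.min(),v.max(),"z",np.median(P[m][:,2]))
q=P[m]; A=np.c_[q[:,:2]-q[:,:2].mean(0),np.ones(len(q))]; print("top plane slopes",np.linalg.lstsq(A,q[:,2],rcond=None)[0].round(3))
E
python3 go.py .435 -.42 .1 -96.5; python3 -c "
from station import status; print(status.read_state()['joint_positions'].round(2))"
```

```text
pot n 12 c 0.4551 -0.4225 size 0.0141 0.0060 ang 27.10 mean [ 0.4543 -0.4226]
463 467 279 283 z 0.03545146363590501
top plane slopes [-2.877  3.555  0.078]
t 57.02 pos [ 0.4504 -0.2201  0.2208] ydeg -96.45 tilt [-0.1  1.5] f [ 0.1 -0.5 -0.4] w 0.999 g 0.0
spin units 0.0003 (rows>=1) shift units [0.0492 1.3356 0.8052] rows>=5.6
[-0.34  0.58  1.13  1.94 -0.62  1.03 -0.61]
```

Run:
```python
from m import *
for nm,b in(("saved",cv2.imread("pics/full.png")),("now",f["img"])):
    r=b[270:312,440:485].astype(int); print(nm,r.max(2)[10:30:6,::4].tolist())
    g=cv2.inRange(b,(165,165,165),(255,255,255)); g[:270]=0;g[312:]=0;g[:,:440]=0;g[:,485:]=0
    v,u=np.nonzero(g)
    if len(u)>20:
        (cx,cy),rad=cv2.minEnclosingCircle(np.stack([u,v],1).astype(np.float32)); print(nm,len(u),cx,cy,rad,u.mean(),v.mean(),ray(f,[(cx,cy),(u.mean(),v.mean())],.032).round(4).tolist())
```

```text
saved [[176, 180, 177, 174, 210, 247, 231, 65, 72, 74, 70, 69], [176, 175, 174, 251, 249, 249, 250, 251, 69, 69, 71, 70], [80, 161, 184, 179, 250, 250, 248, 251, 69, 65, 69, 73], [68, 68, 71, 65, 84, 183, 118, 67, 73, 67, 68, 69]]
saved 282 458.3302001953125 288.9339599609375 11.101709365844727 460.3900709219858 288.35460992907804 [[0.4339, -0.4053, 0.032], [0.4356, -0.4108, 0.032]]
now [[182, 172, 165, 156, 134, 114, 240, 72, 67, 70, 73, 71], [187, 181, 169, 161, 153, 127, 93, 158, 72, 72, 72, 76], [196, 186, 178, 128, 136, 154, 124, 115, 68, 74, 75, 68], [160, 73, 162, 159, 109, 159, 155, 71, 72, 72, 70, 76]]
now 23 464.0 278.5 9.013978004455566 464.5652173913044 280.3478260869565 [[0.462, -0.4204, 0.032], [0.4571, -0.4219, 0.032]]
```

Emit:
apply_moves(
  deltas=[
    [[0.01,0.25,0,0,85],[0.01,0.26,0,0,85],[0.01,0.26,0,0,85],[0.01,0.26,0,0,85],[0.01,0.245,0,0,85],[0,0,0.25,0,85],[0,0,0.25,0,85],[0,0,0.15,0,85],[0,0,0.1,0,85],[0,0,0,0,85],[0,0,0,0,85],[0,0,0,0,85]],
  ],
)

```text
clock: 58.07
ee_pos: [0.4377, -0.4117, 0.1095]
ee_rot: [0.0, 0.998, -0.055, 0.0]
force: [-0.1, 0.7, 0.2]
grip_width: 0.994
grip_force: 0.0
```

```bash
python3 go.py .436 -.411 .0255 -96.5
python3 - <<'E'
from h import *
g=grab_frame("side"); cv2.imwrite("pics/pot.png",cv2.resize(g["img"][260:400,220:400],None,fx=3,fy=3,interpolation=cv2.INTER_CUBIC))
E
```

```text
t 58.07 pos [ 0.4377 -0.4117  0.1095] ydeg -96.35 tilt [ 0.6 -1. ] f [-0.1  0.7  0.2] w 0.994 g 0.0
spin units 0.0008 (rows>=1) shift units [-0.0115 -0.0032  0.5601] rows>=2.0
```

View pics/pot.png

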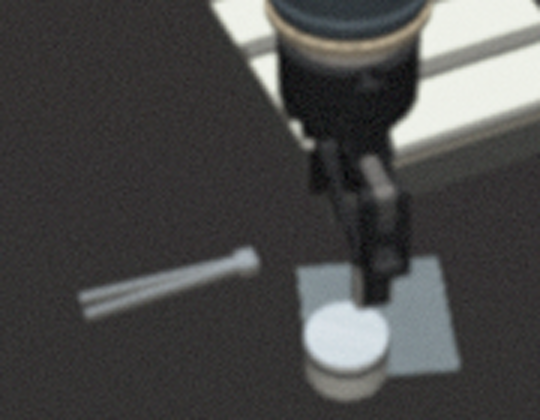

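The side crop shows the pot standing upright on the mat's near-left corner, its top centred at crop (347,337). I'll cross-check the position.

```bash
python3 - <<'E'
from h import *
g=grab_frame("side"); print(ray(g,[(220+347.5/3-.5,260+337.5/3-.5)],.033).round(4))
print("mat c", ray(g,[(220+(297+437+460+310)/12,260+(268+258+368+372)/12)],.003).round(4))
E
python3 go.py .436 -.411 .0255 -96.5
```

```text
[[ 0.4377 -0.4121  0.033 ]]
mat c [[ 0.4709 -0.3818  0.003 ]]
t 58.17 pos [ 0.4376 -0.4121  0.1098] ydeg -96.38 tilt [ 1.5 -1.5] f [-0.2  0.  -0.3] w 0.995 g 0.0
spin units 0.0007 (rows>=1) shift units [-0.0116 -0.0061  0.5622] rows>=2.0
```

Emit:
apply_moves(
  deltas=[
    [[-0.004,-0.003,0.1,0,85],[0,0,0.16,0,85],[0,0,0.16,0,85],[0,0,0.08,0,85],[0,0,0.05,0,85],[0,0,0,0,85],[0,0,0,0,85],[0,0,0,0,85]],
  ],
)

```text
clock: 58.83
ee_pos: [0.4366, -0.4122, 0.0272]
ee_rot: [0.001, 0.998, -0.056, 0.001]
force: [-0.1, -0.3, 0.7]
grip_width: 0.991
grip_force: 0.0
```

Emit:
apply_moves(
  deltas=[
    [[0,0,0,0,40],[0,0,0,0,40],[0,0,0,0,40],[0,0,0,0,40],[0,0,0,0,40],[0,0,0,0,40],[0,0,0,0,40],[0,0,0,0,40]],
  ],
  force=40,
)

```text
clock: 59.5
ee_pos: [0.4365, -0.4116, 0.0268]
ee_rot: [0.0, 0.998, -0.056, 0.0]
force: [-0.7, 2.5, 6.8]
grip_width: 0.567
grip_force: 40.3
```

Emit:
apply_moves(
  deltas=[
    [[0,0,-0.04,0,40],[0,0,-0.1,0,40],[0,0,-0.06,0,40],[0,0,0,0,40],[0,0,0,0,40],[0,0,0,0,40]],
  ],
)

```text
clock: 60.0
ee_pos: [0.4363, -0.4111, 0.0556]
ee_rot: [-0.0, 0.998, -0.056, -0.0]
force: [0.4, -0.0, -0.2]
grip_width: 0.57
grip_force: 41.5
```

```bash
python3 go.py .469 -.381 .027 -96.5
```

```text
t 60.00 pos [ 0.4363 -0.4111  0.0556] ydeg -96.43 tilt [0.  0.4] f [ 0.4 -0.  -0.2] w 0.570 g 41.5
spin units 0.0004 (rows>=1) shift units [ 0.1937 -0.2241  0.1906] rows>=1.3
```

Emit:
apply_moves(
  deltas=[
    [[0.065,-0.075,0,0,40],[0.065,-0.075,0,0,40],[0.064,-0.074,0,0,40],[0,0,0,0,40],[0,0,0.08,0,40],[0,0,0.06,0,40],[0,0,0.03,0,40],[0,0,0.015,0,40],[0,0,0,0,40],[0,0,0,0,40],[0,0,0,0,40],[0,0,0,0,40]],
  ],
)

```text
clock: 61.0
ee_pos: [0.4689, -0.3817, 0.0283]
ee_rot: [0.0, 0.998, -0.056, 0.0]
force: [-0.3, 0.7, -1.1]
grip_width: 0.568
grip_force: 41.6
```

```bash
python3 go.py .469 -.381 .027 -96.5
```

```text
t 61.00 pos [ 0.4689 -0.3817  0.0283] ydeg -96.46 tilt [ 0.2 -0.4] f [-0.3  0.7 -1.1] w 0.568 g 41.6
spin units 0.0002 (rows>=1) shift units [ 0.0004 -0.0047  0.0086] rows>=0.0
```

Emit:
apply_moves(
  deltas=[
    [[0,0,0.01,0,40],[0,0,0,0,40],[0,0,0,0,40],[0,0,0,0,85],[0,0,0,0,85],[0,0,0,0,85],[0,0,0,0,85],[0,0,0,0,85],[0,0,-0.1,0,85],[0,0,-0.25,0,85],[0,0,-0.25,0,85],[0,0,-0.25,0,85]],
  ],
)

```text
clock: 62.0
ee_pos: [0.4683, -0.3812, 0.1554]
ee_rot: [-0.0, 0.998, -0.057, -0.001]
force: [0.8, -0.4, -0.2]
grip_width: 0.996
grip_force: 0.0
```

Emit:
apply_moves(
  deltas=[
    [[0,-0.2,-0.25,0,85],[0,-0.27,-0.1,0,85],[0,-0.27,0,0,85],[0,-0.27,0,0,85],[0,-0.27,0,0,85],[0,-0.27,0,0,85],[0,-0.27,0,0,85],[0,-0.27,0,0,85],[0,-0.27,0,0,85],[0,0,0,0,85],[0,0,0,0,85],[0,0,0,0,85]],
  ],
)

```text
clock: 63.0
ee_pos: [0.5079, -0.0353, 0.2013]
ee_rot: [0.0, 0.998, -0.056, 0.0]
force: [0.2, -1.7, -0.1]
grip_width: 0.996
grip_force: 0.0
```

Run:
```python
from m import *
b=f["img"]; g=cv2.inRange(b,(205,205,205),(255,255,255)); g[:255]=0;g[312:]=0;g[:,:425]=0;g[:,490:]=0
v,u=np.nonzero(g); print(len(u),ray(f,[(u.mean(),v.mean())],.033).round(4)); rect(roi(420,475,250,305)&(mx>100),.003,"mat")
l=roi(205,270,195,262); print("case area top z",np.median(P[203:212,220:262,2]),np.median(P[246:252,212:226,2]))
s=status.read_state(); print(s["clock"],s["ee_pos"],s["qvel"].round(3))
```

```text
270 [[ 0.468  -0.3827  0.033 ]]
mat n 1151 c 0.4674 -0.3810 size 0.0924 0.0923 ang 73.61 mean [ 0.4673 -0.381 ]
case area top z 0.06200739612996509 0.06237659257253969
63.05 [ 0.50788297 -0.03616556  0.20142137] [ 0.024 -0.002  0.001 -0.001 -0.001  0.    -0.002]
```

The pot is centred on the mat, the lid is flat at 62 mm and the arm is clear, so I'm handing in.

```bash
python3 -c "
from station import bot; print(bot.hand_in())"
```

```text
the job is handed in; nothing more can be done
None
```

The job is done and handed in at about 63 s: pot centred on the mat (put back once after it was knocked aside), three plates stacked square on the plinth, lid shut and turnbutton pointing straight in over it; the hand-in returned no verdict.

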